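# Set the hopper lip, load and arm a leaning sauce-pot dispenser

### The arm

A 6-joint arm with a two-finger parallel gripper is mounted at the origin on the work surface. World frame = base frame: x ahead of the robot, y to its left, z up, the work surface at z = 0. Lengths are in m, angles in rad, forces in N, time in s.
With the tool pointing down it reaches from about 0.225 to 0.875 m from the base axis. Payload 3.4 kg.
Tool frame: the origin (TCP) lies at the very end of the fingers, on their centre line; the grasp point (between the pads) lies behind it (manip.tcp_to_grasp is the z of the grasp point in the tool frame, in m); z points along the fingers, y is the direction in which the jaws open and shut (so a half turn about z gives the same grasp; the last joint's range is limited). The gripper opens to 85 mm and grips with 20 to 120 N. Pads are 22 mm wide; open, the fingers measure 114 mm over their backs; the gripper's body (76 mm by 85 mm) begins 54 mm behind the grasp point. The pads swing forward as they close: fully open they stand 13 mm farther back than shut.
Start: joints at [1.164, 0.276, 1.505, -0, 1.361, -0.121], TCP at [0.162, 0.552, 0.231] pointing down, gripper open.
Joint ranges: [-2.89, 2.89], [-0.75, 2.08], [0.22, 2.7], [-1.18, 4.32], [0.11, 2.71], [-2.7, 2.7]. Speed limits (rad/s): [2.57, 2.57, 3.14, 3.14, 3.14, 3.14].

### API

Orientations are given as a unit quaternion [w, x, y, z].
In Python, from rig import manip, eyes gives the robot as it stands.
- The arm moves only by the tool servo_tool, never from a script. Its argument "increments" is a list of rows, each an object with "slide": the shift along the tool's x, y, z in m, a list of three; "spin": the turn about the tool's z in degrees. A call has 1 to 8 rows; each row shifts and turns the commanded pose from where the row before left it, along the tool's axes as they then stand; what a row does not reach is not made up. A row lasts 1/10 s, in which the tool goes at most 50 mm and 8.59 degrees, less where a joint would pass 70% of its speed; a pose out of reach is approached as far as the arm can. A call is refused whole if a number of a shift passes 0.05 or a number of a turn 8.59, either way. A call with a gripper value outside its range is refused whole. "hand" is the opening, from 0 (shut) to 1 (fully open), set as the call begins (left out, the last holds). The fingers move at their own pace and stop on an object; "newtons" is the grip in N (left out, the last holds). Time passes only in rows, so rows that do not move let the fingers close. It gives the time, the measured TCP pose, the force and the opening at its end, in the units of the state.
- manip.get_state(): the state, without advancing time (a new reading comes with each control period).
- eyes.get_image(name): name is "scene" or "top"; returns the picture (400x640x3 uint8, blue, green, red); there is no depth.
- eyes.calibration(name): a dict with "fx", "fy", "cx", "cy" (pixels), "k1" (the pictures are not rectified: a ray, as slopes to the right and down, at radius r is drawn at 1 + k1 r^2 times it, then the intrinsics apply), "rvec" (rotation vector, rad) and "tvec" (3), from world to camera coordinates, as OpenCV has them. Camera axes: x right, y down, z forward; pixel columns grow to the right and rows downward; lengths in m; the calibration is good to about 2 mm. A picture is of the moment at which its call begins. calibration takes no time and is no camera call.
- manip.sign_off(): hands the job in, once; it reports no verdict.
The state is a dict: "clock": time; "qpos": joint angles; "qd": joint speeds; "effort": joint torques, N m; "position": TCP position; "ee_rot": TCP orientation; "contact_force": force on the tool from outside, world axes, zero at the start; "moment": the same for the moment, N m; "width": finger opening in m.
Only numpy, scipy, OpenCV 4.12 (cv2) and the standard library are available. Lean on these libraries where they do the work, as an engineer would, in place of code of your own. Each camera call takes 0.05 s, during which the arm holds its last target.

### The job

The sauce-pot dispenser on the dumpling table has its screw-on hopper top only part-way on. First screw the top further on, clockwise, until its lip lies squarely along the low side of the leaning tube (it will not stop there by itself) and let go; then load the two small sealed sauce pots, lid up, one after the other down the tube so that they lie end to end, and last push the black-balled feed lever all the way over, away from the robot. Leave the other things on the table where they are.

Things in the scene. Friction and masses are not known exactly. Their poses are not given: they have to be found in the camera images.
- dispenser: Fixed steel dispenser, its -x roughly towards the robot. Origin: on the table, under the tube. Foot plate 200 (x) by 230 (y, from -70 to +160) by 12 mm; on it a 90 mm wide, 52 mm high block (x = -2 to 83) that holds the tube's foot, and a 125 mm high strut behind (x = 71 to 85). The tube leans 25 degrees from vertical towards its -x; the feed lever stands at x = -30, y = +115.
- magazine: The clear leaning tube of the dispenser, fixed to it. Origin: centre of the tube's inner floor. z runs up the tube's axis (25 degrees from vertical, leaning to the dispenser's -x), y is level and equals the dispenser's y, -x is the low side (underside) of the tube. Inner diameter 43 mm, outer 51 mm, 82 mm long; above it the hopper top carries on, with its rim at about z = 110 mm.
- hopper_top (a joint): Angle (rad) of the screw-on hopper top about the tube's axis. Grows when screwed on (clockwise looking down into the mouth) and the top then sinks 0.8 mm per rad. 0: lip exactly on the low side of the tube, as wanted. It starts between -2.6 and -1.2; the thread runs from -3.0 to 1.2 with no stop between; it turns stiffly (0.25 Nm) and stays where it is left.
- hopper_mouth (a point): Centre of the hopper top's rim, on the tube's axis. Axes turn with the top: z out along the tube's axis, -x to the lip. The top: grey ribbed collar, 56 mm outer diameter (ribs are look only), from the rim (z = 0) down to z = -44 mm, bore 42 mm. Grip it across the outside, tool along the tube's axis; nothing stands within 55 mm of the axis beside its upper 30 mm.
- lip_tip (a point): Middle of the free edge of the lip: a quarter-round shell (90 degrees of arc, inner radius 20.5 mm, 3.5 mm thick) that stands up 28 mm from the rim, parallel to the axis; this point lies at 22 mm from the axis.
- pot_a: Small sealed sauce pot, white plastic cylinder, 36 mm diameter, 46 mm high, aluminium-coloured lid on top, 50 g (varies). Origin: centre of its underside, z up to the lid. Slides freely down the tube by its weight and may rest a little askew in it.
- pot_b: The other small sealed sauce pot, the same as pot_a.
- feed_lever (a joint): Angle (rad) of the feed lever beside the tube: starts near 0 (leaning 0.5 rad to the dispenser's -x, towards the robot), 1.0 is its end stop (leaning 0.5 rad to the dispenser's +x). Stays where it is left; light (0.06 Nm). Hinge along the dispenser's y, 34 mm above the table, at x = -30, y = 115 mm of the dispenser.
- feed_lever_tip (a point): Centre of the black ball, 26 mm diameter, at the end of the 80 mm long feed lever (rod 10 mm thick).
- large_pot: Bystander: larger sealed pot, 56 mm diameter, 55 mm high, same look; too wide for the tube. Origin: centre of underside.
- shaker: Bystander: steel shaker, 42 mm diameter, 78 mm high. Origin: centre of underside.
- rolling_pin: Bystander: wooden rolling pin, 45 mm thick, 360 mm long along its y. Origin: middle, on the table.
- bottle: Bystander: amber glass bottle, 62 mm diameter, 190 mm high. Origin: centre of underside.
- spatula: Bystander: wooden spatula lying on the table, along its x. Origin: on the table under it.
Not all that is in view belongs to the job. Leave any blue or orange look-alike of the pot_b alone.

How it is judged:
On the way, in this order (a step that is already met when the one before it is completed fails the run):
1. the hopper top is screwed round until its lip is on the low side of the tube, and let go (value of joint hopper_top between -0.2 and 0.2 rad and contact force between the fingers and dispenser below 0.3 N), for 0.2 s.
2. a first small pot lies in the tube, lid up, released (((x of pot_a in the frame of magazine between -0.008 and 0.008 m and y of pot_a in the frame of magazine between -0.008 and 0.008 m and z of pot_a in the frame of magazine between -0.006 and 0.06 m and angle between the z axis of pot_a and the z axis of magazine, either way round below 0.3 rad and angle between pot_a's own z axis and vertical below 0.9 rad and contact force between the fingers and pot_a below 0.3 N and linear speed of pot_a below 0.02 m/s) or (x of pot_b in the frame of magazine between -0.008 and 0.008 m and y of pot_b in the frame of magazine between -0.008 and 0.008 m and z of pot_b in the frame of magazine between -0.006 and 0.06 m and angle between the z axis of pot_b and the z axis of magazine, either way round below 0.3 rad and angle between pot_b's own z axis and vertical below 0.9 rad and contact force between the fingers and pot_b below 0.3 N and linear speed of pot_b below 0.02 m/s))), for 0.2 s.
3. both small pots lie end to end in the tube, lid up, released (x of pot_a in the frame of magazine between -0.008 and 0.008 m and y of pot_a in the frame of magazine between -0.008 and 0.008 m and z of pot_a in the frame of magazine between -0.006 and 0.06 m and angle between the z axis of each of pot_a, pot_b and the z axis of magazine, either way round below 0.3 rad and angle between each of pot_a, pot_b's own z axis and vertical below 0.9 rad and contact force between the fingers and pot_a below 0.3 N and linear speed of each of pot_a, pot_b below 0.02 m/s and x of pot_b in the frame of magazine between -0.008 and 0.008 m and y of pot_b in the frame of magazine between -0.008 and 0.008 m and z of pot_b in the frame of magazine between -0.006 and 0.06 m and contact force between the fingers and pot_b below 0.3 N), for 0.2 s.
4. the feed lever is pushed over (value of joint feed_lever above 0.88 rad), for 0.2 s.
At the end, for the whole second after the job is handed in: Hopper top's lip within 0.2 rad (11 degrees) of the low side of the tube; both small pots in the tube below its mouth, lid up, lined up with it within 0.3 rad (they fit loosely), at rest and released; feed lever at 0.88 rad or more of its 1.0 (all of step 3 and value of joint hopper_top between -0.2 and 0.2 rad and value of joint feed_lever above 0.88 rad); the robot touches nothing.
It fails at once if one of the other things on the table (large pot, shaker, rolling pin, bottle, spatula) is moved more than 40 mm (distance of any of large_pot, shaker, rolling_pin, bottle, spatula from where it was at the start of the episode above 0.04 m).
It also fails if it takes over 72 s, if anything falls off the work surface, if the arm or the gripper's body presses on something with over 40 N, if the wrist force passes 120 N, or if a joint passes its speed limit or range.

## Working session

There is one attempt and no reset: what is moved stays moved. The work goes in short steps, Python scripts to look and compute and a tool call to move; the robot and the scene stay as the last step left them, time stands still between calls to the robot, and variables do not carry over. Pictures are saved under pics/ and viewed, and the job is handed in when it is done.

Besides the shell and the picture viewer there is one more tool, called after "Call:" as a command line: name --argument value ..., lists and objects as JSON in quotes. servo_tool: Moves the arm, as the interface text tells. Its arguments: {"type":"object","properties":{"increments":{"type":"array","items":{"type":"object","properties":{"slide":{"type":"array","items":{"type":"number"}},"spin":{"type":"number"}}}},"hand":{"type":"number"},"newtons":{"type":"number"}},"required":["increments"]}

```bash
ls; mkdir -p pics; python3 - <<'E'
from rig import manip, eyes
import cv2
print(manip.get_state(), manip.tcp_to_grasp)
for n in ("scene","top"):
    cv2.imwrite(f"pics/{n}0.png",eyes.get_image(n)); print(eyes.calibration(n))
E
```

```text
pics
{'clock': 0.0, 'qpos': array([ 1.16401581e+00,  2.76637883e-01,  1.50616661e+00,  2.19903131e-06,
        1.36070783e+00, -1.20970906e-01]), 'qd': array([-0.00096467, -0.00064065,  0.00191626,  0.00136421, -0.00047533,
       -0.00161989]), 'effort': array([ 3.22952044e-03, -4.16778338e+01, -2.45807147e+01, -2.52422951e-04,
        1.12120082e-02, -2.95830807e-05]), 'position': array([0.16188358, 0.55117406, 0.23040193]), 'ee_rot': array([-2.51386949e-04,  1.42419070e-01,  9.89805985e-01, -9.26334822e-04]), 'contact_force': array([ 0.20250385,  0.18960328, -0.23535211]), 'moment': array([-9.78458199e-05, -5.87751106e-03, -8.52605896e-03]), 'width': 0.08521233136380249} -0.0187
{'fx': 473.1515331835388, 'fy': 473.1515331835388, 'cx': 315.87051116506933, 'cy': 202.41285585749316, 'k1': -0.11623874620813378, 'rvec': array([ 1.74492693,  1.5873941 , -0.75097698]), 'tvec': array([-0.07048837, -0.24162563,  1.66990138])}
{'fx': 419.8288560511442, 'fy': 419.8288560511442, 'cx': 318.40373664059945, 'cy': 198.56305203608088, 'k1': -0.1128190038557797, 'rvec': array([ 2.12951208, -2.15165473,  0.17523797]), 'tvec': array([0.02933982, 0.57438461, 1.37329873])}
```

View pics/scene0.png

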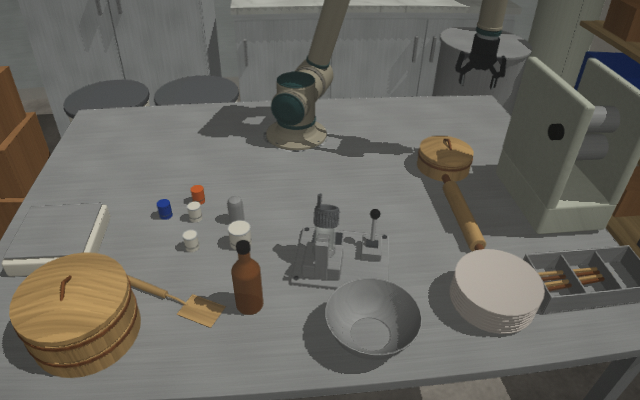

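View pics/top0.png

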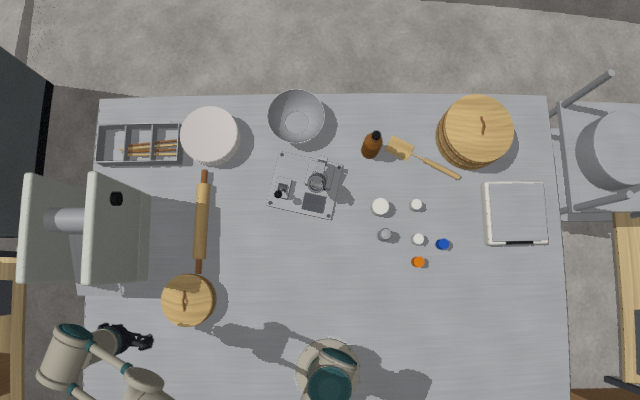

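The scene view shows the dispenser at about (325,240), its lever ball at (375,214), the white pots at (194,212) and (190,240), and the large pot at (239,234). In the top view the dispenser is at (307,183) and the pots are at (416,204) and (418,239). I'll enlarge both views.

```bash
python3 - <<'E'
import cv2
a=cv2.imread("pics/scene0.png")[170:300,270:410]; b=cv2.imread("pics/top0.png")[135:230,255:360]
cv2.imwrite("pics/z1.png",cv2.resize(a,None,fx=5,fy=4.5,interpolation=cv2.INTER_CUBIC))
cv2.imwrite("pics/z2.png",cv2.resize(b,None,fx=6,fy=6,interpolation=cv2.INTER_CUBIC))
E
```

```text
(no output)
```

View pics/z1.png

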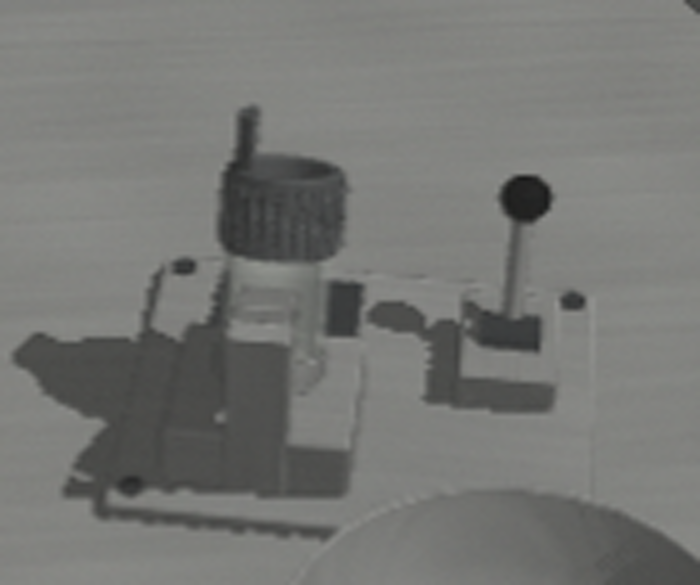

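View pics/z2.png

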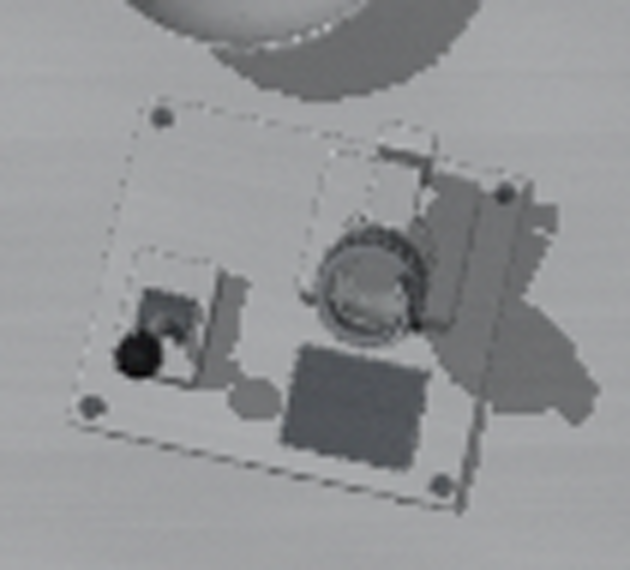

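```bash
cat > h.py <<'E'
import numpy as np, cv2
from rig import manip, eyes
C={n:eyes.calibration(n) for n in("scene","top")}
def KD(n):
    c=C[n];return np.array([[c['fx'],0,c['cx']],[0,c['fy'],c['cy']],[0,0,1]]),np.array([c['k1'],0,0,0,0.])
def ray(n,p):
    K,D=KD(n);u=cv2.undistortPoints(np.array([[p]],float),K,D)[0,0]
    R=cv2.Rodrigues(C[n]['rvec'])[0];t=C[n]['tvec'];o=-R.T@t;d=R.T@np.r_[u,1];return o,d/np.linalg.norm(d)
def plane(n,p,z):
    o,d=ray(n,p);return o+d*(z-o[2])/d[2]
def tri(p,q):
    o1,d1=ray("scene",p);o2,d2=ray("top",q)
    s=np.linalg.lstsq(np.c_[d1,-d2],o2-o1,rcond=None)[0]
    a=o1+s[0]*d1;b=o2+s[1]*d2;return (a+b)/2,np.linalg.norm(a-b)
def proj(n,X):
    K,D=KD(n);return cv2.projectPoints(np.atleast_2d(X).astype(float),C[n]['rvec'],C[n]['tvec'],K,D)[0][:,0]
E
python3 - <<'E'
from h import *
np.set_printoptions(precision=4,suppress=True)
for n in C: print(n, ray(n,(320,200))[0])
T=lambda u,v:(255+(u+.5)/6-.5,135+(v+.5)/6-.5)
S=lambda u,v:(270+(u+.5)/5-.5,170+(v+.5)/4.5-.5)
c=np.array([plane("top",T(*p),.012)for p in[(145,100),(532,180),(460,512),(72,425)]])
print(c); print("yaw est",[np.degrees(np.arctan2(*( (a-b)[[1,0]]))) for a,b in[(c[0],c[3]),(c[1],c[2])]],[np.degrees(np.arctan2(-(a-b)[0],(a-b)[1])) for a,b in[(c[0],c[1]),(c[3],c[2])]])
print("len",[np.linalg.norm(c[i]-c[(i+1)%4]) for i in range(4)])
sc=np.array([plane("top",T(*p),.012)for p in[(162,117),(505,194),(441,486),(92,406)]]);print("screws",sc)
print("ball",tri(S(526,198),T(139,355)))
# block corners
print("mouth rim", tri(S(285,170),T(372,285)))
im=cv2.imread("pics/top0.png");hsv=cv2.cvtColor(im,cv2.COLOR_BGR2HSV)
m=((hsv[...,1]<50)&(hsv[...,2]>175)).astype(np.uint8)
n,l,st,ce=cv2.connectedComponentsWithStats(m)
for i in range(1,n):
    if 30<st[i,4]<800 and 340<ce[i][0]<460: print(st[i],ce[i])
im=cv2.imread("pics/scene0.png");hsv=cv2.cvtColor(im,cv2.COLOR_BGR2HSV)
m=((hsv[...,1]<50)&(hsv[...,2]>175)).astype(np.uint8)
n,l,st,ce=cv2.connectedComponentsWithStats(m)
for i in range(1,n):
    if 30<st[i,4]<800 and 150<ce[i][0]<260: print("sc",st[i],ce[i])
a=cv2.imread("pics/scene0.png")[175:260,145:265]; b=cv2.imread("pics/top0.png")[185:280,350:470]
cv2.imwrite("pics/z3.png",np.vstack([cv2.resize(a,(600,300),interpolation=2),cv2.resize(b,(380,300),interpolation=2)[:, :380] if 0 else cv2.copyMakeBorder(cv2.resize(b,(380,300),interpolation=2),0,0,0,220,0)]))
E
```

```text
scene [ 1.4563 -0.0894  0.8504]
top [0.35   0.0308 1.4468]
[[ 0.7507  0.1615  0.012 ]
 [ 0.7    -0.0653  0.012 ]
 [ 0.5053 -0.0201  0.012 ]
 [ 0.5579  0.2026  0.012 ]]
yaw est [np.float64(-12.030969546527047), np.float64(-13.069089845087271)] [np.float64(-12.602641338065814), np.float64(-13.272741130165082)]
len [np.float64(0.23240448227457983), np.float64(0.19986661232006667), np.float64(0.2288255454909845), np.float64(0.19719364829078243)]
screws [[ 0.7403  0.1514  0.012 ]
 [ 0.6918 -0.0493  0.012 ]
 [ 0.5204 -0.0094  0.012 ]
 [ 0.5688  0.1911  0.012 ]]
ball (array([0.5821, 0.1557, 0.1067]), np.float64(0.0008752811190709698))
mouth rim (array([0.6093, 0.0304, 0.157 ]), np.float64(0.0026196633931308538))
[372 198  17  16 220] [380.0045 205.5318]
[411 199  11  10  88] [416.0795 203.4432]
[413 233  11  11  92] [418.0435 238.1848]
sc [188 202  12   8  71] [193.3944 205.3099]
sc [228 221  22  14 230] [238.6087 227.3391]
sc [183 230  13   9  89] [189.236 234.191]
```

View pics/z3.png

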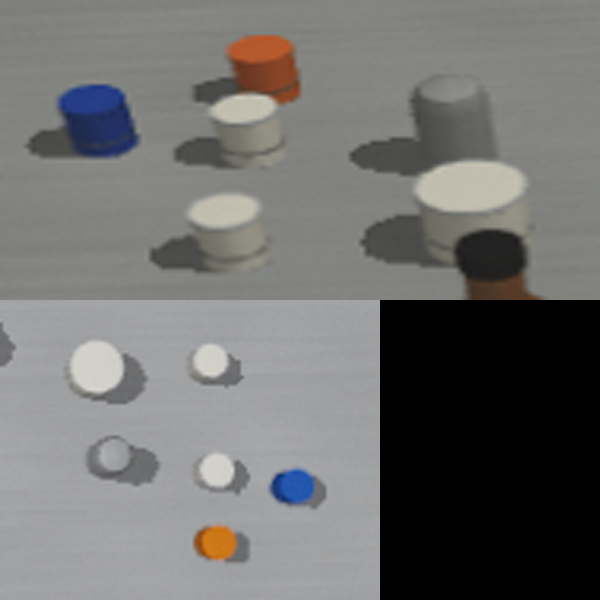

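```bash
python3 - <<'E'
from h import *
np.set_printoptions(precision=4,suppress=True)
print([x for x in dir(manip) if x[0]!='_'])
a=cv2.imread("pics/scene0.png")[185:235,305:350]; b=cv2.imread("pics/top0.png")[168:200,300:336]
cv2.imwrite("pics/z4.png",np.hstack([cv2.resize(cv2.convertScaleAbs(a,alpha=1.5),None,fx=8,fy=8,interpolation=2),cv2.resize(cv2.convertScaleAbs(b,alpha=1.3),(432,400),interpolation=2)]))
for p,q in [((193.4,205.3),(416.08,203.44)),((189.24,234.19),(418.04,238.18))]: print(tri(p,q))
for p,q in [((189.24,234.19),(416.08,203.44)),((193.4,205.3),(418.04,238.18)),((238.6,227.3),(380,205.5))]: print(tri(p,q), plane("top",q,.046), plane("scene",p,.046))
E
```

```text
['MotionError', 'get_state', 'sign_off', 'tcp_to_grasp']
(array([ 0.5421, -0.2866,  0.1308]), np.float64(0.002084039799682174))
(array([ 0.4426, -0.3335, -0.0511]), np.float64(0.000743950000734049))
(array([ 0.5541, -0.3073,  0.0483]), np.float64(0.0006465867899103633)) [ 0.5545 -0.3082  0.046 ] [ 0.5517 -0.3076  0.046 ]
(array([ 0.4365, -0.3087,  0.0475]), np.float64(0.0009511918580054513)) [ 0.4366 -0.3096  0.046 ] [ 0.4347 -0.3086  0.046 ]
(array([ 0.5473, -0.1825,  0.0564]), np.float64(0.0008313553418801248)) [ 0.5488 -0.1846  0.046 ] [ 0.5354 -0.1833  0.046 ]
```

View pics/z4.png

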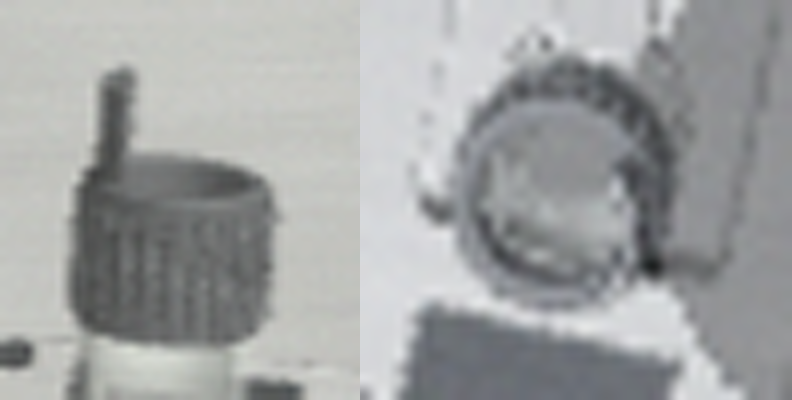

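```bash
python3 - <<'E'
from h import *
np.set_printoptions(precision=4,suppress=True)
c,e=tri((326.6,206.7),(316.5,183.5)); print("mouth",c,e)
yw=np.radians(-13.3);X=np.array([np.cos(yw),np.sin(yw),0]);Y=np.array([-np.sin(yw),np.cos(yw),0]);Z=np.array([0,0,1.])
o=np.array([.62,.0271,0]); print("disp", (c-o)@X,(c-o)@Y)
# lip tip: scene zoom (120,70)
for q in [(640,165),(650,200),(650,265)]:
  l,e=tri((305+120/8-.5,185+72/8-.5),(300+(q[0]-360)/12-.5,168+q[1]/12.5-.5)); d=l-c
  print(l,e,d@X,d@Y,d@Z)
s=np.radians(25)
a=-np.sin(s)*X+np.cos(s)*Z; e1=np.cos(s)*X+np.sin(s)*Z
# scene-ray of lip tip alone: angle about axis
o_,d_=ray("scene",(305+120/8-.5,185+72/8-.5))
P0=c+.028*a; t=((P0-o_)@a)/(d_@a); p=o_+t*d_-P0; print("tip plane",p@e1,p@Y,"r",np.hypot(p@e1,p@Y))
# draw overlay on scene & top for hypothesised angles
for n,f in(("scene","pics/scene0.png"),("top","pics/top0.png")):
  im=cv2.resize(cv2.imread(f),None,fx=8,fy=8,interpolation=2)
  def dr(P,col):
    for u in proj(n,P): cv2.circle(im,tuple(np.int32((u+.5)*8)),1,col,-1)
  th=np.linspace(0,2*np.pi,90)
  circ=lambda r,h:c+np.outer(np.cos(th),e1)*r+np.outer(np.sin(th),Y)*r+h*a
  dr(circ(.028,0),(0,0,255));dr(circ(.021,0),(0,255,255));dr(circ(.028,-.044),(0,255,0))
  u=np.int32(proj(n,c)[0]*8); cv2.imwrite(f"pics/o_{n}.png",im[u[1]-200:u[1]+200,u[0]-200:u[0]+200])
E
python3 -c "
import cv2,numpy as np
cv2.imwrite('pics/o1.png',np.hstack([cv2.imread('pics/o_scene.png'),cv2.imread('pics/o_top.png')]))"
```

```text
mouth [0.6051 0.0309 0.1556] 0.0028610810604299034
disp -0.015392025055369733 0.00021673016621818212
[0.6057 0.0124 0.1961] 0.004630999108221833 0.0048064911162308864 -0.017778234743628697 0.04043520300337172
[0.5983 0.0116 0.1905] 0.008060562376942146 -0.002201914388617949 -0.02027940500986467 0.03490066061846703
[0.5842 0.0125 0.1798] 0.009770991678687047 -0.016060009162508937 -0.022674080332367716 0.02418303476396616
tip plane -0.009118237578431944 -0.018205747858163524 r 0.02036152036591949
```

View pics/o1.png

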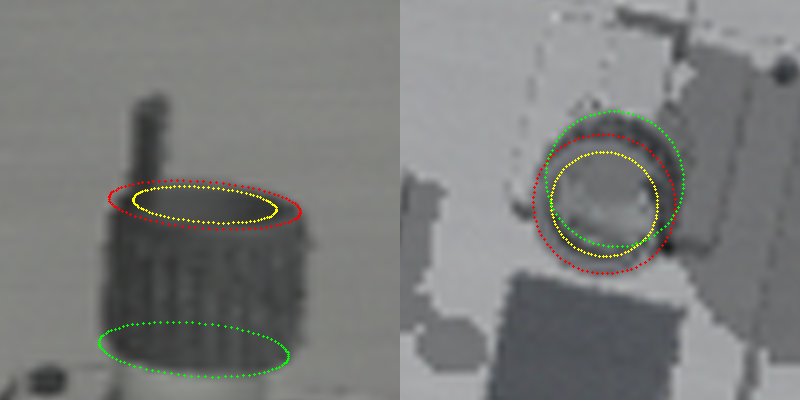

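```bash
cat >> h.py <<'E'
from scipy.spatial.transform import Rotation as Ro
np.set_printoptions(precision=4,suppress=True)
YW=np.radians(-13.3);X=np.array([np.cos(YW),np.sin(YW),0]);Y=np.array([-np.sin(YW),np.cos(YW),0]);Z=np.array([0,0,1.])
def rot():
    q=manip.get_state()['ee_rot'];return Ro.from_quat(q[[1,2,3,0]]).as_matrix()
def go(t):
    s=manip.get_state();R=rot();d=R.T@(np.array(t)-s['position']);ty=R[:,1]
    err=np.degrees(np.arctan2(ty@X,ty@Y))  # spin needed so that tool y || Y (mod 180)
    print("clk %.2f pos"%s['clock'],s['position'],"F",s['contact_force'],"w %.4f"%s['width'],"| slide tool mm",d*1e3,"dist %.0f"%(1e3*np.linalg.norm(d)),"spin to Y: %.2f"%(err),"toolx",R[:,0],"q6 %.2f"%s['qpos'][5])
E
python3 -c "
from h import *
go([.632,.007,.23])"
```

```text
clk 0.10 pos [0.1619 0.5512 0.2305] F [ 0.7327 -0.5524 -0.3308] w 0.0854 | slide tool mm [-604.4527 -389.6404    1.0293] dist 719 spin to Y: 3.07 toolx [-0.9594  0.2819  0.0002] q6 -0.12
```

Call:
servo_tool --increments '[{"slide":[-0.034,-0.022,0]},{"slide":[-0.034,-0.022,0]},{"slide":[-0.034,-0.022,0]},{"slide":[-0.034,-0.022,0]},{"slide":[-0.034,-0.022,0]},{"slide":[-0.034,-0.022,0]},{"slide":[-0.034,-0.022,0]},{"slide":[-0.034,-0.022,0]}]' --hand 0 --newtons 60

```text
$.increments[0]: bad value
```

Call:
servo_tool --increments '[{"slide":[-0.034,-0.022,0]},{"slide":[-0.034,-0.022,0]},{"slide":[-0.034,-0.022,0]},{"slide":[-0.034,-0.022,0]},{"slide":[-0.034,-0.022,0]},{"slide":[-0.034,-0.022,0]},{"spin":-3.1},{}]'

```text
$.increments[0]: bad value
```

```bash
python3 -c "
from h import *
go([.632,.007,.2])"
```

```text
clk 0.10 pos [0.1619 0.5512 0.2305] F [ 0.7327 -0.5524 -0.3308] w 0.0854 | slide tool mm [-604.4591 -389.59     31.0293] dist 720 spin to Y: 3.07 toolx [-0.9594  0.2819  0.0002] q6 -0.12
```

Rows need both fields.

Call:
servo_tool --increments '[{"slide":[-0.034,-0.022,0],"spin":0},{"slide":[-0.034,-0.022,0],"spin":0},{"slide":[-0.034,-0.022,0],"spin":0},{"slide":[-0.034,-0.022,0],"spin":0},{"slide":[-0.034,-0.022,0],"spin":0},{"slide":[-0.034,-0.022,0],"spin":0},{"slide":[-0.034,-0.022,0],"spin":0},{"slide":[-0.034,-0.022,0],"spin":0}]' --hand 0 --newtons 60

```text
clock: 0.9
position: [0.3741, 0.3047, 0.2311]
ee_rot: [-0.0, 0.142, 0.99, -0.0]
contact_force: [0.7, 0.7, 0.0]
width: -0.0001
```

Call:
servo_tool --increments '[{"slide":[-0.034,-0.022,0],"spin":0},{"slide":[-0.034,-0.022,0],"spin":0},{"slide":[-0.034,-0.022,0],"spin":0},{"slide":[-0.034,-0.022,0],"spin":0},{"slide":[-0.034,-0.022,0],"spin":0},{"slide":[-0.034,-0.022,0],"spin":0},{"slide":[0,0,0],"spin":-3.1},{"slide":[0,0,0],"spin":0}]'

```text
clock: 1.7
position: [0.5323, 0.1209, 0.2305]
ee_rot: [-0.001, 0.117, 0.993, -0.0]
contact_force: [0.5, 0.3, -0.2]
width: 0.0003
```

```bash
python3 -c "
from h import *
go([.632,.007,.2])"
```

```text
clk 1.70 pos [0.5323 0.1209 0.2305] F [ 0.5229  0.2742 -0.2457] w 0.0003 | slide tool mm [-123.4848  -87.7156   30.3324] dist 154 spin to Y: 0.11 toolx [-0.9728  0.2318  0.0017] q6 -1.24
```

Call:
servo_tool --increments '[{"slide":[-0.031,-0.022,0],"spin":0},{"slide":[-0.031,-0.022,0],"spin":0},{"slide":[-0.031,-0.022,0],"spin":0},{"slide":[-0.031,-0.022,0],"spin":0},{"slide":[0,0,0.03],"spin":0},{"slide":[0,0,0],"spin":0}]'

```text
clock: 2.3
position: [0.6298, 0.0082, 0.1972]
ee_rot: [-0.005, 0.116, 0.993, 0.0]
contact_force: [-1.1, -0.0, -0.3]
width: 0.0
```

```bash
cat > snap.py <<'E'
import sys
from h import *
k=sys.argv[1];
ims={n:eyes.get_image(n) for n in("scene","top")}
for n in ims: cv2.imwrite(f"pics/{n}{k}.png",ims[n])
a=ims["scene"][165:245,285:385] ; b=ims["top"][150:210,270:345]
cv2.imwrite(f"pics/v{k}.png",np.hstack([cv2.resize(cv2.convertScaleAbs(x,alpha=1.3),(400,330),interpolation=2) for x in(a,b)]))
go([.632,.007,.172])
E
python3 snap.py 1
```

```text
clk 2.40 pos [0.6312 0.009  0.2007] F [ 0.121  -0.7027  0.0996] w 0.0001 | slide tool mm [-1.304  -1.7457 28.7286] dist 29 spin to Y: -0.05 toolx [-0.9734  0.2292  0.003 ] q6 -1.44
```

View pics/v1.png

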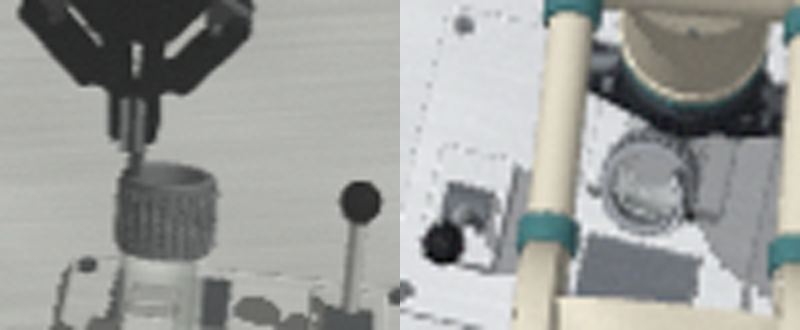

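```bash
python3 -c "
from h import *
print(proj('scene',manip.get_state()['position']), 285+133/4, 165+150/4.125)"
```

```text
[[318.1812 198.8442]] 318.25 201.36363636363637
```

Call:
servo_tool --increments '[{"slide":[-0.001,-0.001,0.014],"spin":0},{"slide":[0,0,0.014],"spin":0},{"slide":[0,0,0],"spin":0},{"slide":[0,0,0],"spin":0}]'

```text
clock: 2.8
position: [0.633, 0.0073, 0.1737]
ee_rot: [0.0, 0.115, 0.993, 0.0]
contact_force: [-0.4, -0.7, 0.3]
width: -0.0001
```

```bash
python3 snap.py 2
```

```text
clk 2.90 pos [0.6337 0.007  0.1743] F [ 0.9418 -0.4354  0.3516] w 0.0001 | slide tool mm [ 1.6102 -0.3879  2.334 ] dist 3 spin to Y: -0.05 toolx [-0.9734  0.2291 -0.0018] q6 -1.44
```

View pics/v2.png

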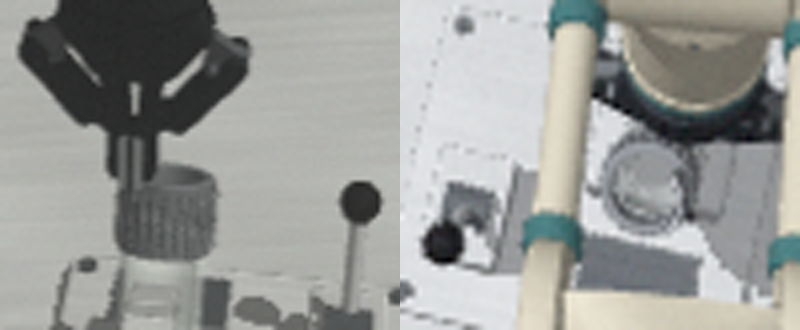

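Call:
servo_tool --increments '[{"slide":[0.004,0,0.001],"spin":0},{"slide":[0.004,0,0.001],"spin":0},{"slide":[0.004,0,0],"spin":0},{"slide":[0.004,0,0],"spin":0},{"slide":[0.003,0,0.001],"spin":0},{"slide":[0.003,0,0.001],"spin":0}]'

```text
clock: 3.5
position: [0.6179, 0.0103, 0.1715]
ee_rot: [0.008, 0.116, 0.993, -0.001]
contact_force: [13.4, -2.5, 0.5]
width: 0.0001
```

Call:
servo_tool --increments '[{"slide":[0.003,0,0.001],"spin":0},{"slide":[0.003,0,0.001],"spin":0},{"slide":[0.003,0,0.001],"spin":0},{"slide":[0,0,0],"spin":0}]'

```text
clock: 3.9
position: [0.6158, 0.0094, 0.1709]
ee_rot: [0.015, 0.116, 0.993, -0.002]
contact_force: [18.8, -7.8, 0.7]
width: -0.0004
```

```bash
python3 snap.py 3
```

```text
clk 4.00 pos [0.6158 0.0093 0.1709] F [19.2271 -8.7228  1.0878] w -0.0000 | slide tool mm [-16.3461   1.5053  -0.6274] dist 16 spin to Y: -0.01 toolx [-0.9728  0.2297 -0.0307] q6 -1.43
```

View pics/v3.png

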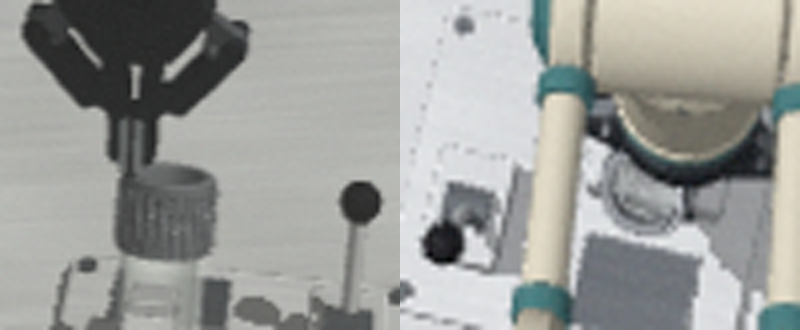

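Call:
servo_tool --increments '[{"slide":[0.003,0,0.001],"spin":0},{"slide":[0.003,0,0.001],"spin":0},{"slide":[0.003,0,0],"spin":0},{"slide":[0,0,0],"spin":0},{"slide":[0,0,0],"spin":0}]'

```text
clock: 4.5
position: [0.6043, 0.0093, 0.1675]
ee_rot: [0.012, 0.115, 0.993, -0.005]
contact_force: [14.1, -11.9, -2.8]
width: -0.0
```

```bash
python3 snap.py 4; python3 -c "
from h import *
s=manip.get_state();print(s['qpos'],s['moment'])"
```

```text
clk 4.60 pos [0.6036 0.0094 0.1672] F [ 14.3241 -13.8811  -2.0151] w -0.0002 | slide tool mm [-28.3      4.1671  -4.2171] dist 29 spin to Y: -0.06 toolx [-0.9732  0.2289 -0.0232] q6 -1.43
[-0.0936  0.3485  1.5615 -0.0107  1.2095 -1.4297] [-2.2713 -2.4333  0.0451]
```

View pics/v4.png

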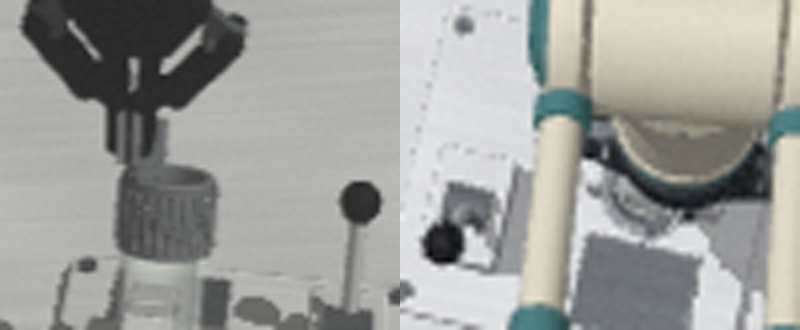

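Call:
servo_tool --increments '[{"slide":[0.003,0,0],"spin":0},{"slide":[0.003,0,0.001],"spin":0},{"slide":[0.002,0,0],"spin":0},{"slide":[0,0,0],"spin":0},{"slide":[0,0,0],"spin":0}]'

```text
clock: 5.1
position: [0.5936, 0.0136, 0.1651]
ee_rot: [0.008, 0.116, 0.993, -0.003]
contact_force: [10.6, -7.3, 2.1]
width: 0.0002
```

```bash
python3 snap.py 5
```

```text
clk 5.20 pos [0.5933 0.0139 0.1656] F [10.2766 -7.948   0.2675] w -0.0004 | slide tool mm [-39.3207   2.091   -5.726 ] dist 40 spin to Y: -0.03 toolx [-0.9732  0.2294 -0.0167] q6 -1.43
```

View pics/v5.png

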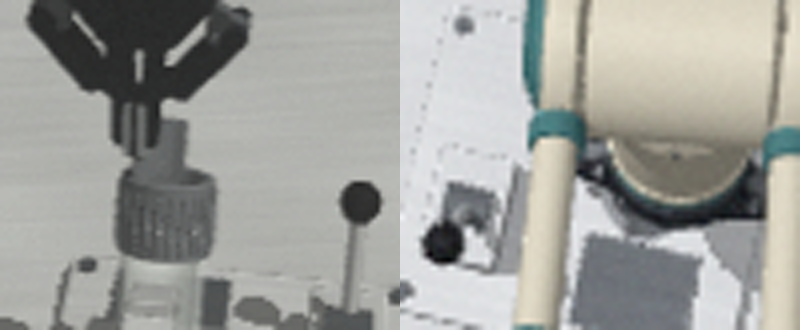

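Call:
servo_tool --increments '[{"slide":[-0.03,0,-0.01],"spin":0},{"slide":[-0.01,-0.03,-0.02],"spin":0},{"slide":[0,-0.04,0],"spin":0},{"slide":[0,-0.04,0],"spin":0},{"slide":[0,0,0],"spin":0}]'

```text
clock: 5.7
position: [0.5989, -0.103, 0.1934]
ee_rot: [-0.0, 0.118, 0.993, -0.001]
contact_force: [0.8, 0.5, -0.4]
width: -0.0003
```

```bash
python3 snap.py 6
cat > ov.py <<'E'
import sys
from h import *
k=sys.argv[1]; c=np.array(eval(sys.argv[2])); 
s=np.radians(25);a=-np.sin(s)*X+np.cos(s)*Z; e1=np.cos(s)*X+np.sin(s)*Z
out=[]
for n in("scene","top"):
  im=cv2.resize(cv2.convertScaleAbs(cv2.imread(f"pics/{n}{k}.png"),alpha=1.3),None,fx=8,fy=8,interpolation=2);raw=im.copy()
  def dr(P,col):
    for u in proj(n,P): cv2.circle(im,tuple(np.int32((u+.5)*8)),1,col,-1)
  circ=lambda r,h,t:c+np.outer(np.cos(t),e1)*r+np.outer(np.sin(t),Y)*r+h*a
  th=np.linspace(0,2*np.pi,90); tl=np.pi+np.linspace(-np.pi/4,np.pi/4,30)
  dr(circ(.028,0,th),(0,0,255));dr(circ(.021,0,th),(0,255,255));dr(circ(.0205,.028,tl),(255,0,0));dr(circ(.024,.028,tl),(255,0,255))
  u=np.int32(proj(n,c)[0]*8); f=lambda i:i[u[1]-220:u[1]+180,u[0]-190:u[0]+190]; out.append(np.vstack([f(raw)[:300],f(im)[:300]]))
cv2.imwrite(f"pics/ov{k}.png",np.hstack(out))
E
python3 ov.py 6 "[.607,.031,.156]"
```

```text
clk 5.80 pos [ 0.5996 -0.0991  0.1933] F [-0.5621  0.4793  0.4081] w -0.0004 | slide tool mm [ -6.9385 110.6726  21.3868] dist 113 spin to Y: 0.10 toolx [-0.9728  0.2317  0.0006] q6 -1.62
```

View pics/ov6.png

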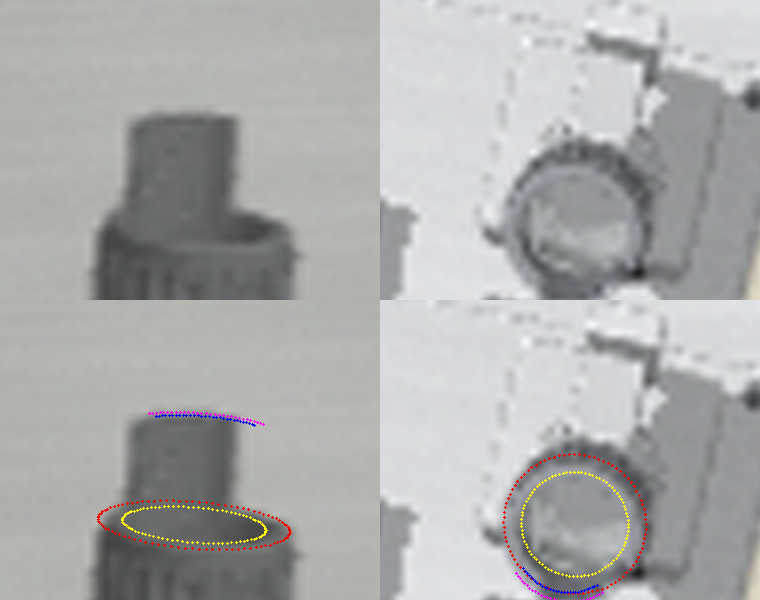

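```bash
python3 -c "
from h import *
c=np.array([.607,.031,.156]);go(c+.004*X-.018*Y+.037*Z)"
```

```text
clk 5.80 pos [ 0.5996 -0.0991  0.1933] F [-0.5621  0.4793  0.4081] w -0.0004 | slide tool mm [ 18.9234 110.2498   0.4013] dist 112 spin to Y: 0.10 toolx [-0.9728  0.2317  0.0006] q6 -1.62
```

Call:
servo_tool --increments '[{"slide":[0,0.04,0],"spin":0},{"slide":[0,0.04,0],"spin":0},{"slide":[0.01,0.03,0],"spin":0},{"slide":[0.009,0,0],"spin":0},{"slide":[0,0,0.012],"spin":0},{"slide":[0,0,0.013],"spin":0},{"slide":[0,0,0],"spin":0},{"slide":[0,0,0],"spin":0}]'

```text
clock: 6.6
position: [0.6066, 0.012, 0.1673]
ee_rot: [-0.001, 0.116, 0.993, -0.0]
contact_force: [-1.1, 0.2, 0.2]
width: -0.0001
```

Call:
servo_tool --increments '[{"slide":[0.004,0,0],"spin":0},{"slide":[0.004,0,0.001],"spin":0},{"slide":[0.004,0,0.001],"spin":0},{"slide":[0.004,0,0],"spin":0},{"slide":[0.003,0,0],"spin":0},{"slide":[0.003,0,0.001],"spin":0},{"slide":[0,0,0],"spin":0}]'

```text
clock: 7.3
position: [0.5927, 0.0164, 0.1675]
ee_rot: [0.009, 0.116, 0.993, -0.001]
contact_force: [11.4, -2.9, -1.8]
width: -0.0001
```

```bash
python3 -c "
from h import *
c=np.array([.607,.031,.156]);go(c-.0175*X-.018*Y+.009*Z)"
```

```text
clk 7.30 pos [0.5927 0.0164 0.1675] F [11.3846 -2.9487 -1.8288] w -0.0001 | slide tool mm [ 6.981  -0.4709  2.4266] dist 7 spin to Y: -0.03 toolx [-0.9731  0.2295 -0.0176] q6 -1.43
```

Call:
servo_tool --increments '[{"slide":[0.003,0,0],"spin":0},{"slide":[0.003,0,0],"spin":0},{"slide":[0.002,0,0],"spin":0},{"slide":[0,0,0],"spin":0},{"slide":[0,0,0],"spin":0}]'

```text
clock: 7.8
position: [0.5889, 0.0186, 0.1686]
ee_rot: [0.013, 0.116, 0.993, 0.0]
contact_force: [18.2, -1.3, -4.1]
width: 0.0001
```

```bash
python3 snap.py 7
```

```text
clk 7.90 pos [0.5889 0.0186 0.1685] F [18.3958 -1.05   -3.367 ] w -0.0003 | slide tool mm [-44.711   -1.3855  -2.3452] dist 45 spin to Y: -0.00 toolx [-0.9729  0.23   -0.0253] q6 -1.43
```

View pics/v7.png

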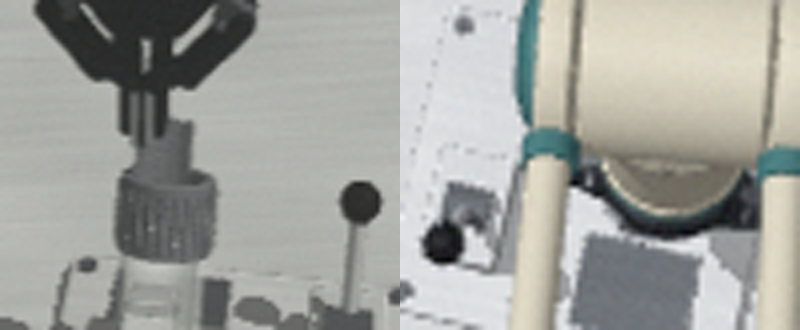

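Call:
servo_tool --increments '[{"slide":[-0.02,0,-0.003],"spin":0},{"slide":[0,-0.011,0],"spin":0},{"slide":[0,0,0],"spin":8},{"slide":[0,0,0],"spin":8},{"slide":[0,0,0],"spin":8},{"slide":[0,0,0],"spin":6},{"slide":[0,0,0],"spin":0}]'

```text
clock: 8.6
position: [0.5933, 0.0042, 0.1681]
ee_rot: [-0.001, 0.369, 0.93, -0.0]
contact_force: [0.5, 0.0, 0.3]
width: -0.0
```

```bash
python3 snap.py 8; python3 -c "
from h import *
c=np.array([.607,.031,.156]);go(c-.003*X-.027*Y+.010*Z)"
python3 ov.py 8 "[.607,.031,.156]"
```

```text
clk 8.70 pos [0.5937 0.0043 0.1682] F [ 0.2413 -0.4594 -0.7256] w 0.0000 | slide tool mm [-26.0869  28.1292  -3.8043] dist 39 spin to Y: 29.85 toolx [-0.7295  0.684   0.0008] q6 -0.93
clk 8.70 pos [0.5937 0.0043 0.1682] F [ 0.2413 -0.4594 -0.7256] w 0.0000 | slide tool mm [-2.2767  3.6325  2.2302] dist 5 spin to Y: 29.85 toolx [-0.7295  0.684   0.0008] q6 -0.93
```

View pics/ov8.png

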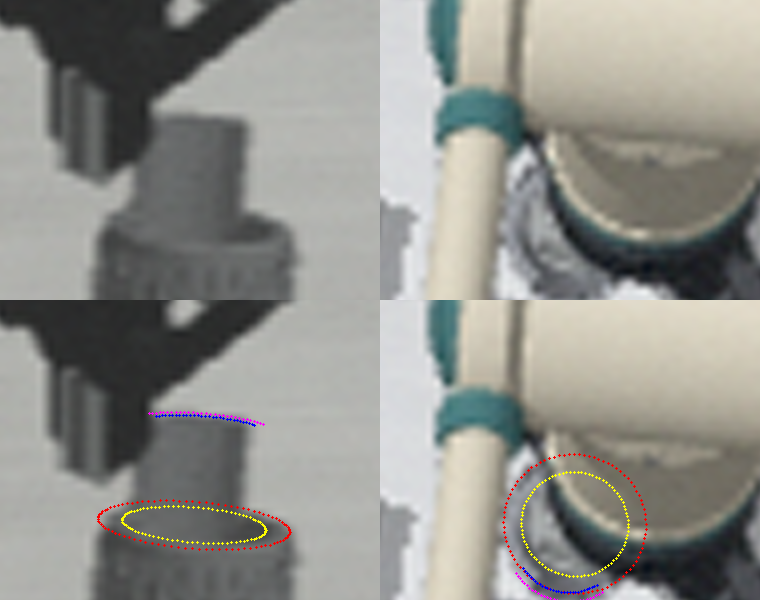

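Call:
servo_tool --increments '[{"slide":[0.004,0,0],"spin":0},{"slide":[0.004,0,0.001],"spin":0},{"slide":[0.003,0,0],"spin":0},{"slide":[0.003,0,0],"spin":0},{"slide":[0,0,0],"spin":0}]'

```text
clock: 9.2
position: [0.5871, 0.0117, 0.1678]
ee_rot: [0.004, 0.368, 0.93, -0.001]
contact_force: [5.7, -5.5, -2.8]
width: 0.0001
```

```bash
python3 snap.py 9;python3 ov.py 9 "[.607,.031,.156]"
```

```text
clk 9.30 pos [0.5871 0.0117 0.1678] F [ 5.6672 -6.5371 -2.4557] w 0.0002 | slide tool mm [-35.9686  27.3485  -3.9041] dist 45 spin to Y: 29.91 toolx [-0.7288  0.6847 -0.0078] q6 -0.91
```

View pics/ov9.png

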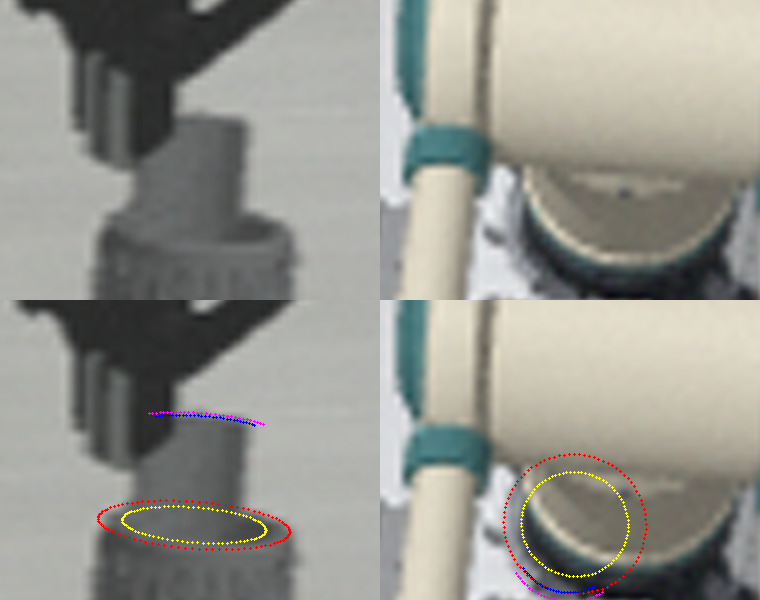

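Call:
servo_tool --increments '[{"slide":[0.003,0,0],"spin":0},{"slide":[0.003,0,0],"spin":0},{"slide":[0.003,0,0],"spin":0},{"slide":[0,0,0],"spin":0},{"slide":[0,0,0],"spin":0}]'

```text
clock: 9.8
position: [0.583, 0.0157, 0.1681]
ee_rot: [0.007, 0.368, 0.93, -0.002]
contact_force: [8.9, -11.0, -4.0]
width: 0.0005
```

```bash
python3 snap.py 10;python3 ov.py 10 "[.607,.031,.156]"
```

```text
clk 9.90 pos [0.583  0.0156 0.1681] F [  9.5482 -11.2533  -5.3471] w -0.0000 | slide tool mm [-41.6496  27.2344  -3.2411] dist 50 spin to Y: 29.90 toolx [-0.7288  0.6845 -0.0142] q6 -0.90
```

View pics/ov10.png

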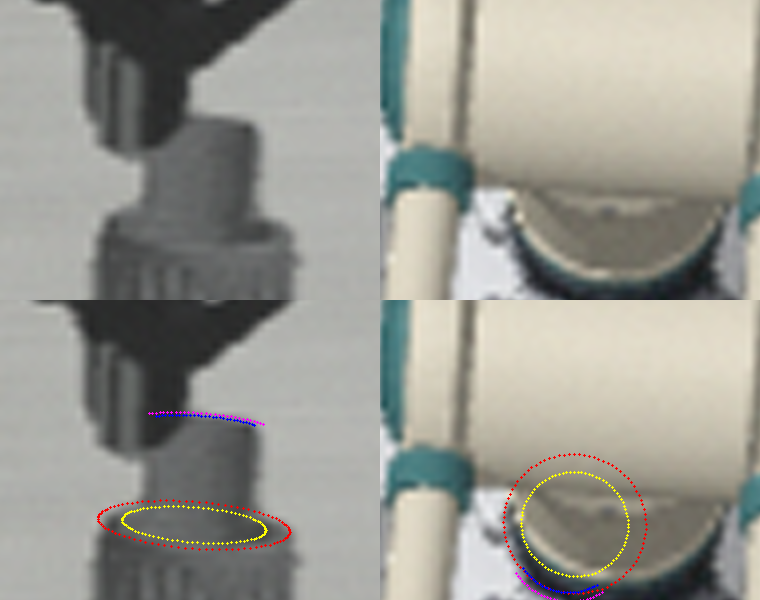

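Call:
servo_tool --increments '[{"slide":[0.002,0,0],"spin":0},{"slide":[0,0,0],"spin":0},{"slide":[-0.02,0,0],"spin":0},{"slide":[-0.02,0,-0.02],"spin":0},{"slide":[-0.04,0,-0.02],"spin":0},{"slide":[-0.04,0,0],"spin":-7.5},{"slide":[-0.04,0,0],"spin":-7.5},{"slide":[0,0,0],"spin":-7.5}]'

```text
clock: 10.7
position: [0.6997, -0.0875, 0.2061]
ee_rot: [0.001, 0.179, 0.984, -0.001]
contact_force: [-0.8, 0.3, -0.5]
width: -0.0004
```

```bash
python3 snap.py 11;python3 ov.py 11 "[.607,.031,.156]"
```

```text
clk 10.80 pos [ 0.6964 -0.0844  0.2062] F [-0.7365  0.2613  0.317 ] w -0.0001 | slide tool mm [92.6655 62.5539 34.4426] dist 117 spin to Y: 7.53 toolx [-0.9346  0.3556  0.002 ] q6 -1.43
```

View pics/ov11.png

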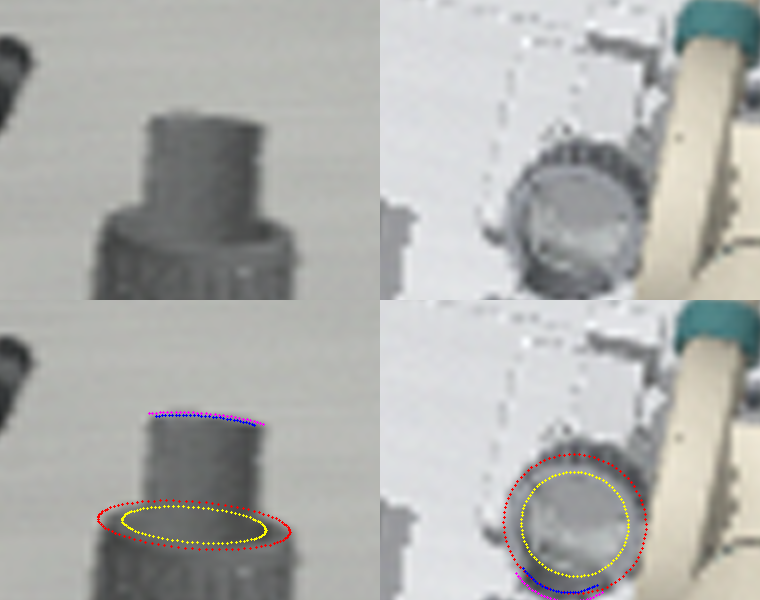

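```bash
python3 -c "
from h import *
print('bottle cap',plane('top',(376,135),.19),plane('top',(370,150),.03),'shaker',plane('top',(385,234),.078),'blue',plane('top',(443,244),.046),'or',plane('top',(418,262),.046))
go([.553,-.307,.2])"
```

```text
bottle cap [ 0.7508 -0.1579  0.19  ] [ 0.7473 -0.1589  0.03  ] shaker [ 0.4499 -0.1931  0.078 ] blue [ 0.4156 -0.394   0.046 ] or [ 0.3572 -0.3061  0.046 ]
clk 10.80 pos [ 0.6964 -0.0844  0.2062] F [-0.7365  0.2613  0.317 ] w -0.0001 | slide tool mm [  54.9024 -259.0075    6.2787] dist 265 spin to Y: 7.53 toolx [-0.9346  0.3556  0.002 ] q6 -1.43
```

Call:
servo_tool --increments '[{"slide":[0,0,0],"spin":-7.5},{"slide":[0.044,0,0],"spin":0},{"slide":[0.044,-0.02,0],"spin":0},{"slide":[0,-0.046,0],"spin":0},{"slide":[0,-0.046,0],"spin":0},{"slide":[0,-0.046,0],"spin":0},{"slide":[0,-0.046,0],"spin":0},{"slide":[0,-0.046,0],"spin":0}]' --hand 0.75

```text
clock: 11.6
position: [0.5521, -0.3072, 0.2078]
ee_rot: [0.0, 0.117, 0.993, 0.0]
contact_force: [0.0, -0.2, -0.5]
width: 0.0637
```

```bash
python3 -c "
from h import *
go([.553,-.307,.08])"
```

```text
clk 11.60 pos [ 0.5521 -0.3072  0.2078] F [ 0.0274 -0.2173 -0.533 ] w 0.0637 | slide tool mm [ -0.8473   0.3672 127.8104] dist 128 spin to Y: 0.08 toolx [-0.9729  0.2314 -0.    ] q6 -1.96
```

Call:
servo_tool --increments '[{"slide":[-0.001,0,0.045],"spin":0},{"slide":[0,0,0.045],"spin":0},{"slide":[0,0,0.04],"spin":0},{"slide":[0,0,0],"spin":0}]'

```text
clock: 12.0
position: [0.5496, -0.3036, 0.0719]
ee_rot: [-0.006, 0.117, 0.993, 0.003]
contact_force: [-0.7, 1.1, -0.3]
width: 0.0642
```

```bash
cat > snp2.py <<'E'
import sys
from h import *
k=sys.argv[1];
ims={n:eyes.get_image(n) for n in("scene","top")}
for n in ims: cv2.imwrite(f"pics/{n}{k}.png",ims[n])
cv2.imwrite(f"pics/v{k}.png",np.hstack([cv2.resize(cv2.convertScaleAbs(x,alpha=1.2),(400,330),interpolation=2) for x in(ims["scene"][160:270,135:268],ims["top"][180:290,345:478])]))
go([.553,-.307,.014])
E
python3 snp2.py 12
```

```text
clk 12.10 pos [ 0.5541 -0.3066  0.0778] F [0.426  0.3688 0.0147] w 0.0642 | slide tool mm [ 0.9275 -0.7011 63.7683] dist 64 spin to Y: 0.02 toolx [-0.9731  0.2304  0.0007] q6 -1.95
```

View pics/v12.png

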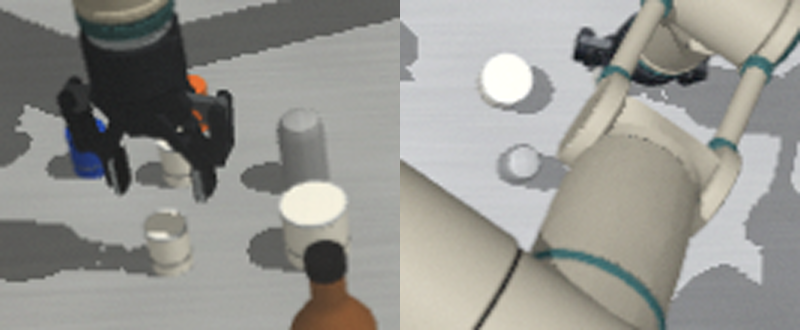

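Call:
servo_tool --increments '[{"slide":[0.001,0,0.022],"spin":0},{"slide":[0,0,0.022],"spin":0},{"slide":[0,0,0.019],"spin":0},{"slide":[0,0,0],"spin":0},{"slide":[0,0,0],"spin":0}]'

```text
clock: 12.6
position: [0.5549, -0.3078, 0.0168]
ee_rot: [0.002, 0.116, 0.993, -0.001]
contact_force: [-0.6, -0.3, 0.4]
width: 0.0641
```

Call:
servo_tool --increments '[{"slide":[0,0,0],"spin":0},{"slide":[0,0,0],"spin":0},{"slide":[0,0,0],"spin":0},{"slide":[0,0,0],"spin":0},{"slide":[0,0,0],"spin":0}]' --hand 0 --newtons 25

```text
clock: 13.1
position: [0.5544, -0.3078, 0.0163]
ee_rot: [0.002, 0.116, 0.993, -0.001]
contact_force: [-1.1, 1.5, 6.6]
width: 0.0352
```

```bash
python3 snp2.py 13
```

```text
clk 13.20 pos [ 0.5544 -0.3078  0.0164] F [0.2685 0.165  7.0286] w 0.0355 | slide tool mm [1.5782 0.4904 2.3459] dist 3 spin to Y: -0.01 toolx [-0.9732  0.2298 -0.0033] q6 -1.96
```

View pics/v13.png

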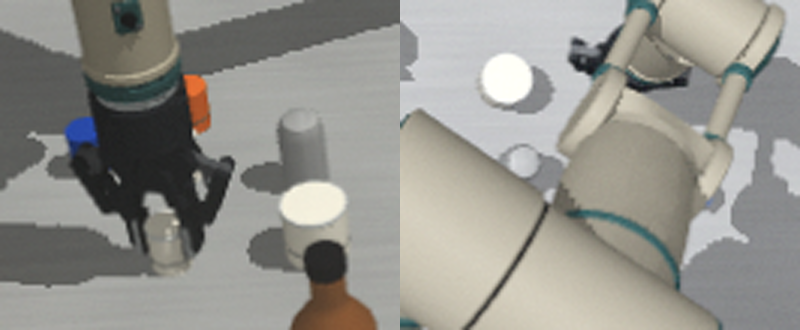

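Call:
servo_tool --increments '[{"slide":[0,0,-0.03],"spin":0},{"slide":[0,0,-0.045],"spin":0},{"slide":[0,0,-0.045],"spin":0},{"slide":[0,0,-0.045],"spin":0},{"slide":[0,0,-0.045],"spin":0},{"slide":[0,0,-0.02],"spin":0},{"slide":[0,0,0],"spin":0}]' --newtons 30

```text
clock: 13.9
position: [0.5549, -0.3083, 0.249]
ee_rot: [0.004, 0.116, 0.993, -0.002]
contact_force: [0.7, -0.1, -1.6]
width: 0.0352
```

Call:
servo_tool --increments '[{"slide":[0.004,0.03,0],"spin":0},{"slide":[0.004,0.045,0],"spin":0},{"slide":[0.004,0.045,0],"spin":0},{"slide":[0.004,0.045,0],"spin":0},{"slide":[0.004,0.045,0],"spin":0},{"slide":[0.004,0.045,0],"spin":0},{"slide":[0.004,0.045,0],"spin":0},{"slide":[0.002,0.03,0],"spin":0}]'

```text
clock: 14.7
position: [0.5987, 0.0241, 0.2423]
ee_rot: [-0.002, 0.115, 0.993, 0.001]
contact_force: [0.7, -0.9, -0.2]
width: 0.0349
```

Call:
servo_tool --increments '[{"slide":[0,0.008,0],"spin":0},{"slide":[0,0,0],"spin":0},{"slide":[0,0,0],"spin":0}]'

```text
clock: 15.0
position: [0.6011, 0.0276, 0.2433]
ee_rot: [-0.001, 0.116, 0.993, -0.001]
contact_force: [1.0, 0.1, -1.0]
width: 0.0351
```

```bash
sed -i '$d' snap.py; echo "go([.6045,.0313,.156+.0164+.02])">>snap.py; python3 snap.py 14
```

```text
clk 15.10 pos [0.6013 0.0271 0.2438] F [ 0.3357 -0.2826 -0.3372] w 0.0354 | slide tool mm [-2.1293  4.8748 51.4047] dist 52 spin to Y: 0.08 toolx [-0.9729  0.2314  0.0008] q6 -1.41
```

View pics/v14.png

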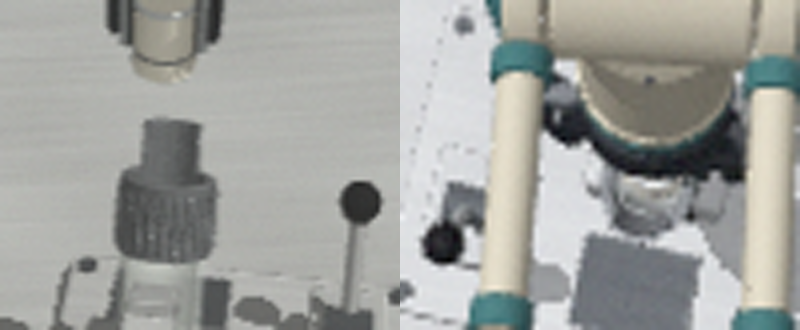

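```bash
python3 - <<'E'
from h import *
im=cv2.cvtColor(cv2.imread("pics/scene14.png"),cv2.COLOR_BGR2GRAY).astype(int)
for r in (178,180,182,183,208,212,216,220,224): print(r,list(im[r,308:346]))
s=manip.get_state()['position']
print(proj('scene',s), proj('scene',s-[0,0,.0164]), proj('scene',[.606,.031,.156]), proj('scene',np.array([.606,.031,.156])+.01*Y),proj('scene',[.604,.031,.156]))
a=-np.sin(np.radians(25))*X+np.cos(np.radians(25))*Z
print(proj('scene',np.array([.606,.031,.156])-.03*a))
E
```

```text
178 [np.int64(136), np.int64(135), np.int64(134), np.int64(134), np.int64(134), np.int64(134), np.int64(136), np.int64(136), np.int64(137), np.int64(116), np.int64(94), np.int64(76), np.int64(84), np.int64(105), np.int64(114), np.int64(117), np.int64(119), np.int64(119), np.int64(120), np.int64(119), np.int64(118), np.int64(115), np.int64(112), np.int64(109), np.int64(86), np.int64(84), np.int64(119), np.int64(134), np.int64(136), np.int64(135), np.int64(135), np.int64(134), np.int64(135), np.int64(134), np.int64(133), np.int64(134), np.int64(136), np.int64(135)]
180 [np.int64(138), np.int64(137), np.int64(138), np.int64(139), np.int64(138), np.int64(138), np.int64(139), np.int64(138), np.int64(138), np.int64(131), np.int64(111), np.int64(106), np.int64(110), np.int64(104), np.int64(102), np.int64(86), np.int64(81), np.int64(79), np.int64(74), np.int64(75), np.int64(82), np.int64(86), np.int64(95), np.int64(105), np.int64(104), np.int64(118), np.int64(134), np.int64(137), np.int64(135), np.int64(135), np.int64(136), np.int64(136), np.int64(135), np.int64(137), np.int64(135), np.int64
[... 3369 characters left out ...]
), np.int64(135)]
224 [np.int64(139), np.int64(138), np.int64(137), np.int64(137), np.int64(137), np.int64(122), np.int64(82), np.int64(57), np.int64(62), np.int64(61), np.int64(58), np.int64(71), np.int64(70), np.int64(62), np.int64(73), np.int64(75), np.int64(66), np.int64(76), np.int64(80), np.int64(73), np.int64(80), np.int64(82), np.int64(75), np.int64(83), np.int64(86), np.int64(74), np.int64(76), np.int64(75), np.int64(73), np.int64(81), np.int64(101), np.int64(125), np.int64(134), np.int64(135), np.int64(136), np.int64(134), np.int64(134), np.int64(135)]
[[325.1958 174.948 ]] [[325.0039 180.9214]] [[326.1015 206.8253]] [[330.3611 207.224 ]] [[326.0005 206.2885]]
[[325.1667 219.1809]]
```

Call:
servo_tool --increments '[{"slide":[-0.002,0.006,0.01],"spin":0},{"slide":[0,0,0.02],"spin":0},{"slide":[0,0,0.02],"spin":0},{"slide":[0,0,0],"spin":0},{"slide":[0,0,0],"spin":0}]'

```text
clock: 15.6
position: [0.6049, 0.0337, 0.1939]
ee_rot: [-0.0, 0.116, 0.993, 0.0]
contact_force: [-0.0, -0.6, -0.0]
width: 0.035
```

```bash
python3 snap.py 15;python3 ov.py 15 "[.6063,.0325,.156]"
```

```text
clk 15.70 pos [0.6058 0.0338 0.1953] F [ 0.3955 -0.1545 -0.9345] w 0.0348 | slide tool mm [ 0.6665 -2.7171  2.859 ] dist 4 spin to Y: 0.00 toolx [-0.9732  0.2301 -0.0019] q6 -1.40
```

View pics/ov15.png

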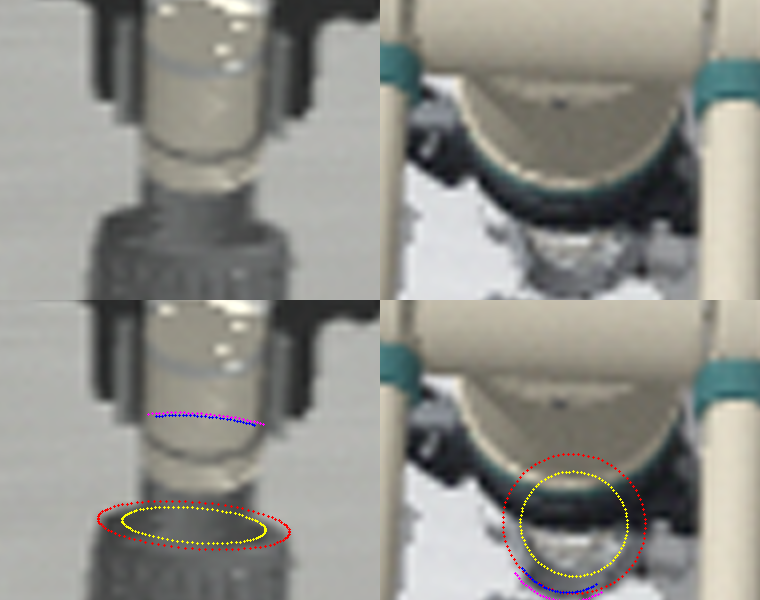

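Call:
servo_tool --increments '[{"slide":[0.001,-0.002,0.005],"spin":0},{"slide":[0,0,0.006],"spin":0},{"slide":[0,0,0.006],"spin":0},{"slide":[0,0,0.003],"spin":0},{"slide":[0,0,0],"spin":0}]'

```text
clock: 16.2
position: [0.6031, 0.0325, 0.1735]
ee_rot: [-0.001, 0.116, 0.993, 0.0]
contact_force: [0.0, 0.5, -0.1]
width: 0.0351
```

Call:
servo_tool --increments '[{"slide":[0,0,0.003],"spin":0},{"slide":[0,0,0.003],"spin":0},{"slide":[0,0,0],"spin":0}]'

```text
clock: 16.5
position: [0.6033, 0.0324, 0.1678]
ee_rot: [-0.0, 0.116, 0.993, 0.0]
contact_force: [-0.1, -0.1, -0.3]
width: 0.035
```

```bash
python3 snap.py 16;python3 ov.py 16 "[.6063,.0325,.156]"
```

```text
clk 16.60 pos [0.6035 0.0324 0.1683] F [ 0.4892 -0.6368  0.3411] w 0.0354 | slide tool mm [ -1.1734  -0.8273 -24.1338] dist 24 spin to Y: -0.03 toolx [-0.9733  0.2296  0.    ] q6 -1.40
```

View pics/ov16.png

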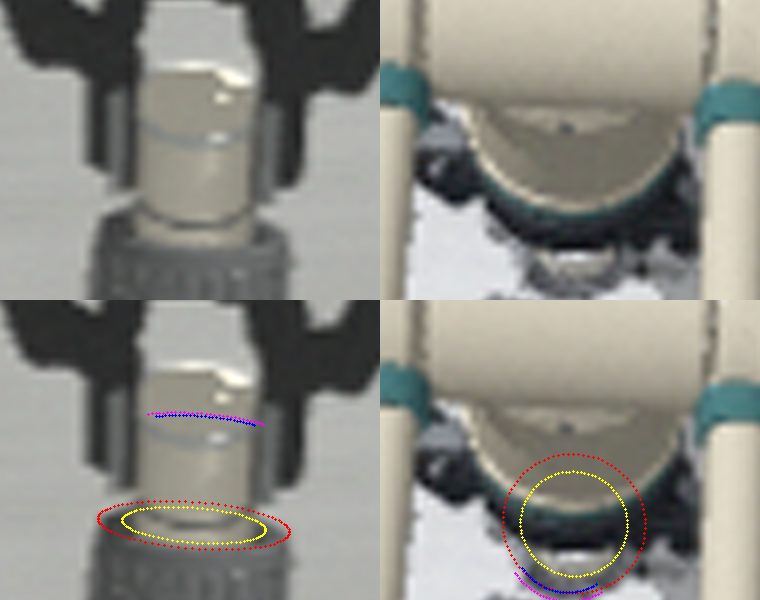

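Call:
servo_tool --increments '[{"slide":[0,0,0.002],"spin":0},{"slide":[0,0,0.002],"spin":0},{"slide":[0,0,0.002],"spin":0},{"slide":[0,0,0],"spin":0}]'

```text
clock: 17.0
position: [0.6033, 0.0324, 0.1619]
ee_rot: [-0.0, 0.116, 0.993, 0.0]
contact_force: [0.2, -0.4, -0.9]
width: 0.0353
```

Call:
servo_tool --increments '[{"slide":[0,0,0.002],"spin":0},{"slide":[0,0,0.002],"spin":0},{"slide":[0,0,0],"spin":0}]'

```text
clock: 17.3
position: [0.6042, 0.0323, 0.1584]
ee_rot: [0.001, 0.116, 0.993, 0.0]
contact_force: [1.8, 0.2, -0.7]
width: 0.035
```

Call:
servo_tool --increments '[{"slide":[0,0,0],"spin":0},{"slide":[0,0,0],"spin":0},{"slide":[0,0,0],"spin":0},{"slide":[0,0,0],"spin":0}]' --hand 0.65

```text
clock: 17.7
position: [0.6034, 0.0324, 0.1583]
ee_rot: [-0.0, 0.116, 0.993, 0.0]
contact_force: [-0.5, 1.6, 0.4]
width: 0.0559
```

```bash
python3 snap.py 17
```

```text
clk 17.80 pos [0.6035 0.0324 0.1583] F [ 0.4949  0.2395 -0.1003] w 0.0552 | slide tool mm [ -1.249   -0.8361 -34.1025] dist 34 spin to Y: -0.03 toolx [-0.9733  0.2296  0.0001] q6 -1.40
```

View pics/v17.png

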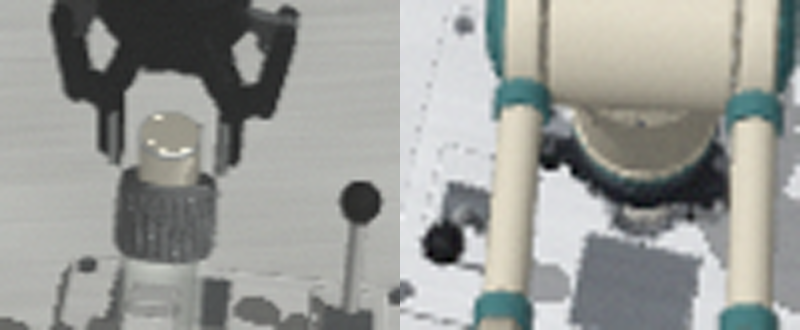

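Call:
servo_tool --increments '[{"slide":[0,0,-0.03],"spin":0},{"slide":[0,0,-0.04],"spin":0},{"slide":[0,0,-0.02],"spin":0},{"slide":[0,0,0],"spin":0}]'

```text
clock: 18.2
position: [0.6055, 0.0323, 0.2521]
ee_rot: [0.004, 0.116, 0.993, 0.0]
contact_force: [0.1, 0.1, -1.0]
width: 0.0554
```

```bash
python3 snap.py 18
```

```text
clk 18.30 pos [0.6033 0.0324 0.2481] F [-0.7393 -0.3884 -0.7302] w 0.0556 | slide tool mm [-1.4308 -0.7909 55.6995] dist 56 spin to Y: -0.03 toolx [-0.9733  0.2296  0.    ] q6 -1.40
```

View pics/v18.png

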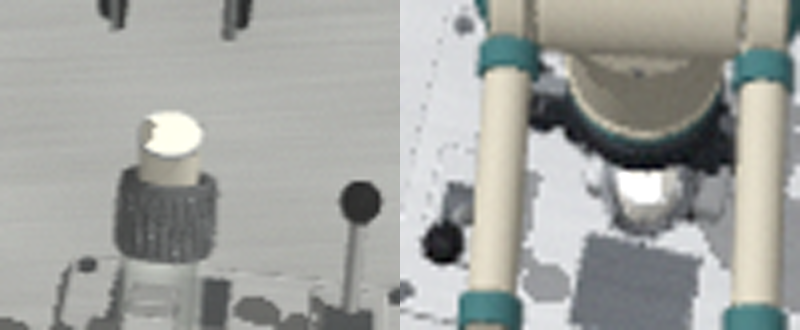

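Call:
servo_tool --increments '[{"slide":[-0.02,0,0],"spin":0},{"slide":[-0.02,0,0],"spin":0},{"slide":[0,0,0],"spin":0},{"slide":[0,0,0.03],"spin":0},{"slide":[0,0,0.03],"spin":0},{"slide":[0,0,0.012],"spin":0},{"slide":[0,0,0],"spin":0},{"slide":[0,0,0],"spin":0}]' --hand 0

```text
clock: 19.1
position: [0.6425, 0.0233, 0.1767]
ee_rot: [0.0, 0.116, 0.993, 0.0]
contact_force: [-0.1, -0.4, 0.5]
width: -0.0003
```

Call:
servo_tool --increments '[{"slide":[0.004,0,0],"spin":0},{"slide":[0.004,0,0],"spin":0},{"slide":[0.004,0,0],"spin":0},{"slide":[0.003,0,0],"spin":0},{"slide":[0.003,0,0],"spin":0},{"slide":[0,0,0],"spin":0}]'

```text
clock: 19.7
position: [0.6244, 0.0275, 0.1766]
ee_rot: [-0.0, 0.116, 0.993, 0.0]
contact_force: [0.3, -0.1, 0.5]
width: 0.0005
```

```bash
python3 snap.py 19
```

```text
clk 19.80 pos [0.6246 0.0274 0.1762] F [ 0.467  -0.1396 -0.2502] w 0.0000 | slide tool mm [ 20.4238  -0.8151 -16.2195] dist 26 spin to Y: -0.03 toolx [-0.9733  0.2296  0.0007] q6 -1.41
```

View pics/v19.png

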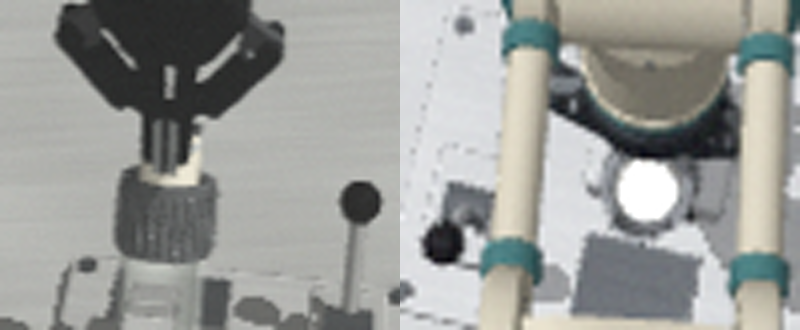

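Call:
servo_tool --increments '[{"slide":[0.003,0,0],"spin":0},{"slide":[0.003,0,0],"spin":0},{"slide":[0.003,0,0],"spin":0},{"slide":[0,0,0],"spin":0}]'

```text
clock: 20.2
position: [0.6156, 0.0295, 0.1763]
ee_rot: [-0.0, 0.116, 0.993, 0.0]
contact_force: [0.5, -0.0, -0.2]
width: 0.0001
```

Call:
servo_tool --increments '[{"slide":[0.003,0,0],"spin":0},{"slide":[0.003,0,0],"spin":0},{"slide":[0,0,0],"spin":0}]'

```text
clock: 20.5
position: [0.6099, 0.0309, 0.1763]
ee_rot: [-0.0, 0.116, 0.993, 0.0]
contact_force: [0.0, -0.1, -0.5]
width: 0.0003
```

```bash
python3 snap.py 20
```

```text
clk 20.60 pos [0.6103 0.0308 0.1764] F [ 0.0623  0.2339 -0.0288] w 0.0003 | slide tool mm [  5.7737  -0.8485 -16.0352] dist 17 spin to Y: -0.03 toolx [-0.9733  0.2296 -0.0002] q6 -1.40
```

View pics/v20.png

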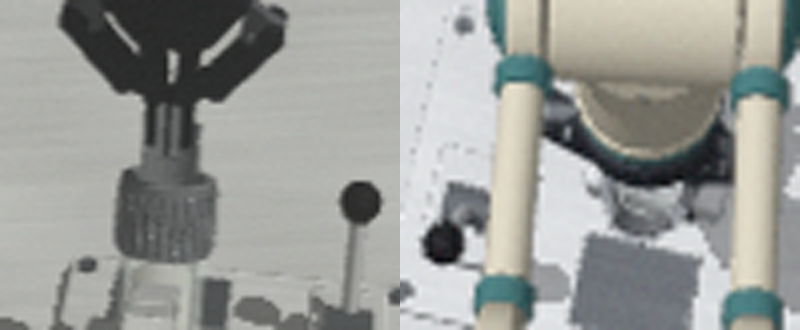

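Call:
servo_tool --increments '[{"slide":[-0.01,0,-0.03],"spin":0},{"slide":[0,-0.03,-0.03],"spin":0},{"slide":[0,-0.045,-0.02],"spin":0},{"slide":[0,-0.045,0],"spin":0}]' --hand 0.75

```text
clock: 21.0
position: [0.5944, -0.0896, 0.26]
ee_rot: [0.004, 0.115, 0.993, -0.001]
contact_force: [1.2, 0.1, 0.3]
width: 0.0581
```

```bash
python3 snap.py 21; python3 -c "
from h import *
go([.436,-.309,.25])"
```

```text
clk 21.10 pos [ 0.592  -0.0936  0.2573] F [0.0963 0.5963 0.0912] w 0.0639 | slide tool mm [ 17.2941 124.6157  64.4682] dist 141 spin to Y: 0.28 toolx [-0.972   0.2348 -0.0022] q6 -1.60
clk 21.10 pos [ 0.592  -0.0936  0.2573] F [0.0963 0.5963 0.0912] w 0.0639 | slide tool mm [ 101.0521 -245.9369    7.9929] dist 266 spin to Y: 0.28 toolx [-0.972   0.2348 -0.0022] q6 -1.60
```

View pics/v21.png

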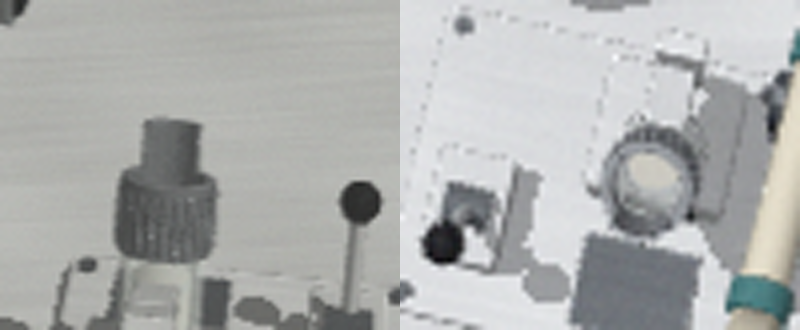

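The scene view shows the mouth empty with the lip still centred at zoom (170,120). The top view shows the first pot's lid deep in the bore at zoom (650,172). Next is the second pot.

Call:
servo_tool --increments '[{"slide":[0.017,-0.041,0],"spin":0},{"slide":[0.017,-0.041,0],"spin":0},{"slide":[0.017,-0.041,0],"spin":0},{"slide":[0.017,-0.041,0],"spin":0},{"slide":[0.017,-0.041,0.03],"spin":0},{"slide":[0.016,-0.041,0.04],"spin":0},{"slide":[0,0,0.04],"spin":0},{"slide":[0,0,0.04],"spin":0}]'

```text
clock: 21.9
position: [0.4432, -0.2972, 0.1136]
ee_rot: [0.001, 0.117, 0.993, -0.0]
contact_force: [-0.1, 0.2, 0.1]
width: 0.064
```

Call:
servo_tool --increments '[{"slide":[0,0,0.02],"spin":0},{"slide":[0,0,0],"spin":0},{"slide":[0,0,0],"spin":0}]'

```text
clock: 22.2
position: [0.444, -0.2963, 0.0949]
ee_rot: [0.0, 0.115, 0.993, 0.0]
contact_force: [-0.0, 0.2, 0.0]
width: 0.064
```

```bash
sed -i '$d' snp2.py; echo "go([.436,-.309,.0155])">>snp2.py; python3 snp2.py 22
```

```text
clk 22.30 pos [ 0.4448 -0.297   0.0962] F [0.004  0.2719 0.4742] w 0.0639 | slide tool mm [  6.0699 -13.5496  80.6994] dist 82 spin to Y: -0.05 toolx [-0.9734  0.2292 -0.003 ] q6 -2.06
```

View pics/v22.png

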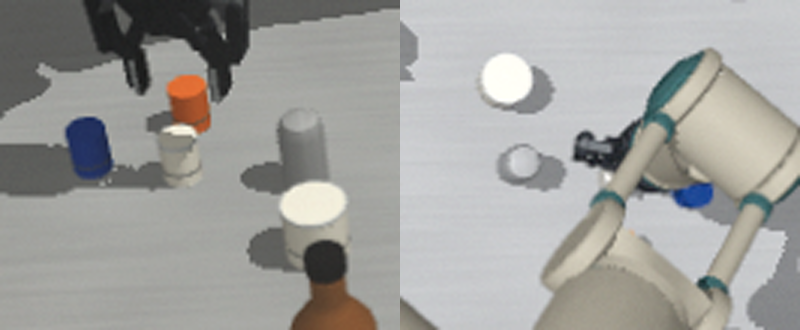

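Call:
servo_tool --increments '[{"slide":[0.006,-0.013,0],"spin":0},{"slide":[0,0,0.015],"spin":0},{"slide":[0,0,0.02],"spin":0},{"slide":[0,0,0],"spin":0}]'

```text
clock: 22.7
position: [0.4332, -0.3075, 0.0588]
ee_rot: [-0.001, 0.116, 0.993, 0.001]
contact_force: [-0.1, 0.7, -0.2]
width: 0.0643
```

```bash
python3 snp2.py 23
```

```text
clk 22.80 pos [ 0.4346 -0.3084  0.0604] F [ 0.2709  0.0287 -0.3021] w 0.0640 | slide tool mm [-1.4934 -0.238  44.911 ] dist 45 spin to Y: -0.01 toolx [-0.9732  0.2299 -0.0007] q6 -2.09
```

View pics/v23.png

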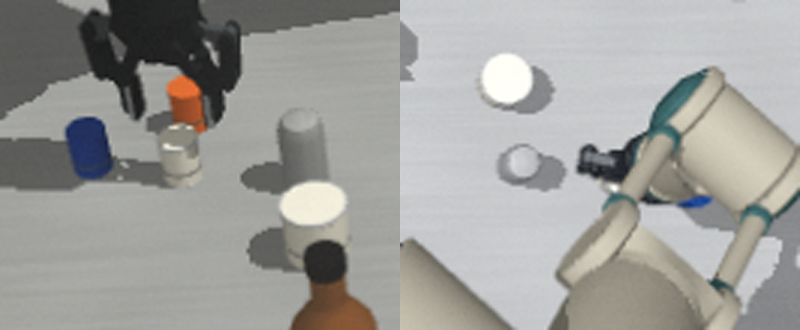

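Call:
servo_tool --increments '[{"slide":[-0.0015,0,0.015],"spin":0},{"slide":[0,0,0.015],"spin":0},{"slide":[0,0,0.014],"spin":0},{"slide":[0,0,0],"spin":0},{"slide":[0,0,0],"spin":0}]'

```text
clock: 23.3
position: [0.4367, -0.3087, 0.0167]
ee_rot: [0.001, 0.116, 0.993, -0.0]
contact_force: [-0.9, -0.1, -0.4]
width: 0.0642
```

Call:
servo_tool --increments '[{"slide":[0,0,0],"spin":0},{"slide":[0,0,0],"spin":0},{"slide":[0,0,0],"spin":0},{"slide":[0,0,0],"spin":0},{"slide":[0,0,0],"spin":0}]' --hand 0 --newtons 30

```text
clock: 23.8
position: [0.4367, -0.3086, 0.0168]
ee_rot: [0.001, 0.116, 0.993, -0.001]
contact_force: [0.2, -0.7, 6.5]
width: 0.0358
```

Call:
servo_tool --increments '[{"slide":[0,0,-0.03],"spin":0},{"slide":[0,0,-0.045],"spin":0},{"slide":[0,0,-0.045],"spin":0},{"slide":[0,0,-0.045],"spin":0},{"slide":[0,0,-0.045],"spin":0},{"slide":[0,0,-0.02],"spin":0},{"slide":[0,0,0],"spin":0}]'

```text
clock: 24.5
position: [0.4375, -0.3093, 0.2495]
ee_rot: [0.003, 0.116, 0.993, -0.002]
contact_force: [1.3, -0.3, -1.7]
width: 0.035
```

```bash
python3 -c "
from h import *
go([.6035,.0324,.247])"
```

```text
clk 24.50 pos [ 0.4375 -0.3093  0.2495] F [ 1.2609 -0.2751 -1.7196] w 0.0350 | slide tool mm [-83.0819 370.6525   1.6685] dist 380 spin to Y: -0.03 toolx [-0.9733  0.2295 -0.0072] q6 -2.08
```

Call:
servo_tool --increments '[{"slide":[-0.008,0.03,0],"spin":0},{"slide":[-0.009,0.043,0],"spin":0},{"slide":[-0.009,0.043,0],"spin":0},{"slide":[-0.009,0.043,0],"spin":0},{"slide":[-0.009,0.043,0],"spin":0},{"slide":[-0.009,0.043,0],"spin":0},{"slide":[-0.009,0.043,0],"spin":0},{"slide":[-0.009,0.043,0],"spin":0}]'

```text
clock: 25.3
position: [0.5806, -0.0003, 0.2435]
ee_rot: [-0.002, 0.116, 0.993, -0.0]
contact_force: [0.8, -0.5, -1.1]
width: 0.0352
```

Call:
servo_tool --increments '[{"slide":[-0.009,0.03,0],"spin":0},{"slide":[-0.002,0.01,0],"spin":0},{"slide":[0,0,0],"spin":0},{"slide":[0,0,0],"spin":0}]'

```text
clock: 25.7
position: [0.6, 0.0333, 0.2445]
ee_rot: [-0.001, 0.116, 0.993, -0.001]
contact_force: [-1.1, 0.2, -0.4]
width: 0.0355
```

```bash
python3 -c "
from h import *
go([.6035,.0324,.1953])"
```

```text
clk 25.70 pos [0.6    0.0333 0.2445] F [-1.1131  0.236  -0.3568] w 0.0355 | slide tool mm [-3.694  -0.0173 49.1766] dist 49 spin to Y: -0.01 toolx [-0.9732  0.2298  0.0025] q6 -1.40
```

Call:
servo_tool --increments '[{"slide":[-0.004,0,0.02],"spin":0},{"slide":[0,0,0.02],"spin":0},{"slide":[0,0,0.01],"spin":0},{"slide":[0,0,0],"spin":0},{"slide":[0,0,0],"spin":0}]'

```text
clock: 26.2
position: [0.605, 0.0325, 0.1962]
ee_rot: [0.0, 0.116, 0.993, -0.0]
contact_force: [-0.6, 0.7, -0.9]
width: 0.0351
```

```bash
python3 snap.py 24;python3 ov.py 24 "[.6063,.0325,.156]"; python3 -c "
from h import *
go([.6035,.0324,.1683])"
```

```text
clk 26.30 pos [0.6056 0.0329 0.1969] F [ 0.059   0.4543 -0.1388] w 0.0351 | slide tool mm [ 0.7093 -1.8004  4.471 ] dist 5 spin to Y: 0.01 toolx [-0.9731  0.2302 -0.0022] q6 -1.40
clk 26.30 pos [0.6056 0.0329 0.1969] F [ 0.059   0.4543 -0.1388] w 0.0351 | slide tool mm [ 1.9876 -0.9696 28.5687] dist 29 spin to Y: 0.01 toolx [-0.9731  0.2302 -0.0022] q6 -1.40
```

View pics/ov24.png

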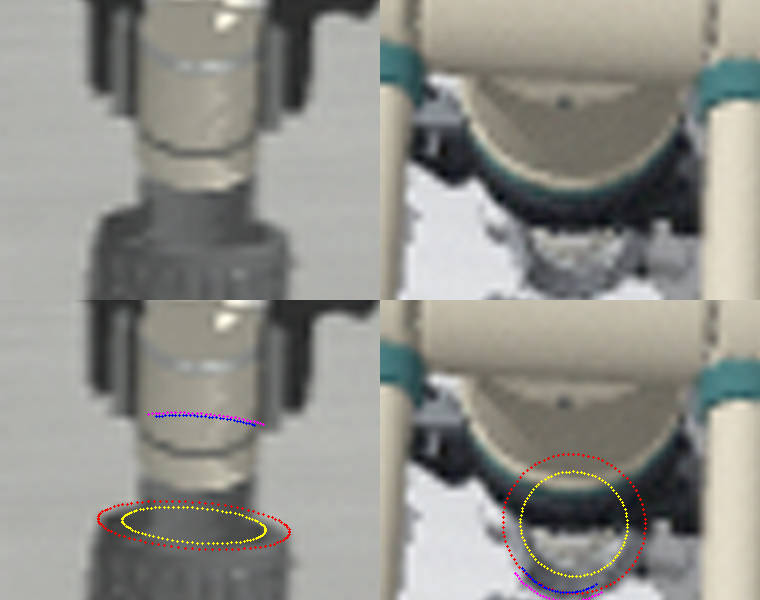

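Call:
servo_tool --increments '[{"slide":[0.0015,-0.001,0.006],"spin":0},{"slide":[0,0,0.006],"spin":0},{"slide":[0,0,0.006],"spin":0},{"slide":[0,0,0.006],"spin":0},{"slide":[0,0,0.004],"spin":0},{"slide":[0,0,0],"spin":0}]'

```text
clock: 26.9
position: [0.6028, 0.0328, 0.1667]
ee_rot: [-0.001, 0.116, 0.993, 0.0]
contact_force: [0.2, -0.1, -1.8]
width: 0.0353
```

Call:
servo_tool --increments '[{"slide":[0,0,0.003],"spin":0},{"slide":[0,0,0.003],"spin":0},{"slide":[0,0,0.003],"spin":0},{"slide":[0,0,0],"spin":0}]'

```text
clock: 27.3
position: [0.604, 0.0325, 0.1587]
ee_rot: [0.001, 0.116, 0.993, -0.0]
contact_force: [1.4, -1.0, -1.1]
width: 0.0352
```

Same state as with the first pot. I'll release it, lift away, and nudge it towards the lip.

Call:
servo_tool --increments '[{"slide":[0,0,0],"spin":0},{"slide":[0,0,0],"spin":0},{"slide":[0,0,0],"spin":0},{"slide":[0,0,-0.03],"spin":0},{"slide":[0,0,-0.04],"spin":0},{"slide":[0,0,-0.02],"spin":0},{"slide":[0,0,0],"spin":0}]' --hand 0.65

```text
clock: 28.0
position: [0.6052, 0.0326, 0.2526]
ee_rot: [0.004, 0.116, 0.993, 0.0]
contact_force: [0.6, 0.3, 0.6]
width: 0.0556
```

```bash
python3 snap.py 25
```

```text
clk 28.10 pos [0.603  0.0327 0.2485] F [-0.0701 -0.4645 -0.3983] w 0.0555 | slide tool mm [-1.8161 -1.0594 56.1212] dist 56 spin to Y: -0.03 toolx [-0.9733  0.2296  0.0001] q6 -1.40
```

View pics/v25.png

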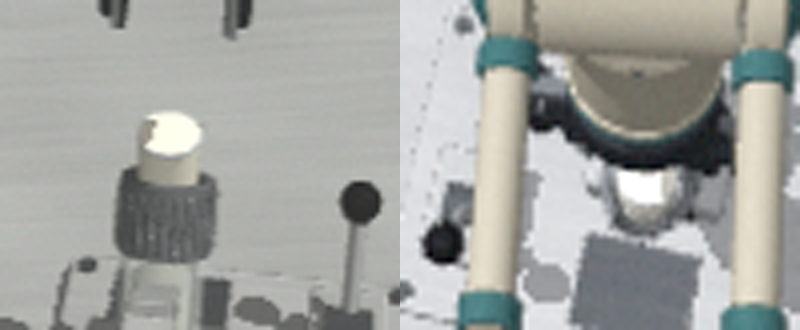

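Identical to the first pot, so I'll use the same nudge.

Call:
servo_tool --increments '[{"slide":[-0.02,0,0],"spin":0},{"slide":[-0.02,0,0],"spin":0},{"slide":[0,0,0],"spin":0},{"slide":[0,0,0.03],"spin":0},{"slide":[0,0,0.03],"spin":0},{"slide":[0,0,0.012],"spin":0},{"slide":[0,0,0],"spin":0},{"slide":[0,0,0],"spin":0}]' --hand 0

```text
clock: 28.9
position: [0.6423, 0.0236, 0.1771]
ee_rot: [0.0, 0.116, 0.993, 0.0]
contact_force: [0.1, -0.3, 1.0]
width: 0.0
```

Call:
servo_tool --increments '[{"slide":[0.004,0,0],"spin":0},{"slide":[0.004,0,0],"spin":0},{"slide":[0.004,0,0],"spin":0},{"slide":[0.003,0,0],"spin":0},{"slide":[0.003,0,0],"spin":0},{"slide":[0.003,0,0],"spin":0},{"slide":[0.003,0,0],"spin":0},{"slide":[0.003,0,0],"spin":0}]'

```text
clock: 29.7
position: [0.6152, 0.0299, 0.1763]
ee_rot: [-0.001, 0.116, 0.993, 0.0]
contact_force: [-0.5, -0.2, -0.2]
width: 0.0
```

Call:
servo_tool --increments '[{"slide":[0,0,0],"spin":0},{"slide":[0.003,0,0],"spin":0},{"slide":[0.003,0,0],"spin":0},{"slide":[0,0,0],"spin":0}]'

```text
clock: 30.1
position: [0.6096, 0.0312, 0.1766]
ee_rot: [-0.0, 0.116, 0.993, 0.0]
contact_force: [-0.3, -0.1, -1.2]
width: -0.0001
```

```bash
python3 snap.py 26
```

```text
clk 30.20 pos [0.6101 0.0311 0.1767] F [ 0.0315 -0.7554 -0.6027] w 0.0001 | slide tool mm [  5.4778  -1.0741 -15.6943] dist 17 spin to Y: -0.03 toolx [-0.9733  0.2296 -0.0001] q6 -1.40
```

View pics/v26.png

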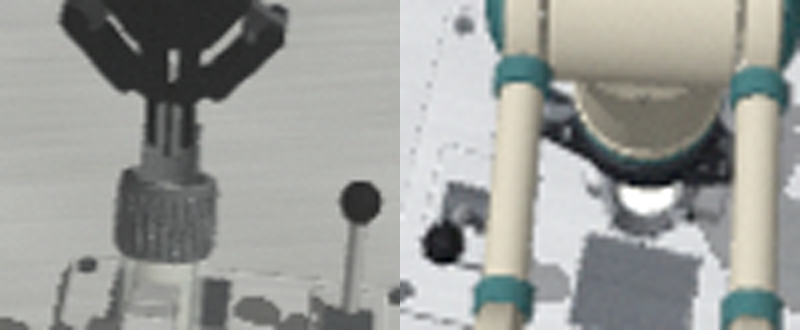

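Call:
servo_tool --increments '[{"slide":[-0.005,0,-0.03],"spin":0},{"slide":[0,0,-0.04],"spin":0},{"slide":[0.02,0.038,0],"spin":0},{"slide":[0.03,0.038,0],"spin":0},{"slide":[0.03,0.038,0],"spin":0},{"slide":[0.02,0,0],"spin":0},{"slide":[0,0,0],"spin":0}]'

```text
clock: 30.9
position: [0.5413, 0.1655, 0.247]
ee_rot: [-0.001, 0.114, 0.993, 0.0]
contact_force: [-0.3, 0.1, -0.4]
width: 0.0003
```

```bash
python3 snap.py 27; python3 -c "
from h import *
go(np.array([.5821,.1557,.088])-.036*X)"
```

```text
clk 31.00 pos [0.5443 0.1638 0.247 ] F [ 1.0656 -1.0519  0.3917] w 0.0003 | slide tool mm [ -88.8502 -115.1843   54.7557] dist 155 spin to Y: -0.06 toolx [-0.9734  0.229  -0.0016] q6 -1.17
clk 31.00 pos [0.5443 0.1638 0.247 ] F [ 1.0656 -1.0519  0.3917] w 0.0003 | slide tool mm [ -2.3855   0.8143 159.0184] dist 159 spin to Y: -0.06 toolx [-0.9734  0.229  -0.0016] q6 -1.17
```

View pics/v27.png

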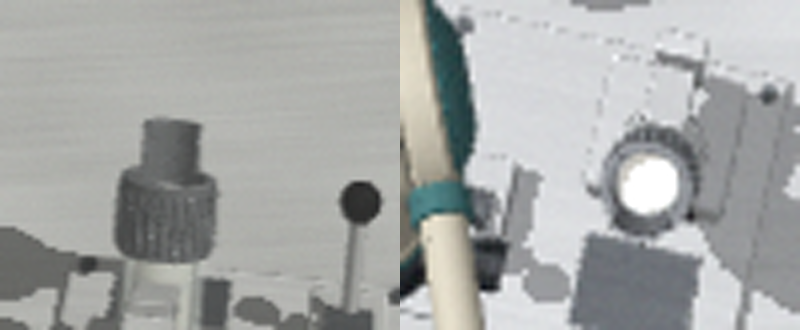

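```bash
python3 -c "
from h import *
im=cv2.imread('pics/top27.png')[168:200,305:336].min(2)
m=(im>225).astype(np.uint8);n,l,st,ce=cv2.connectedComponentsWithStats(m);i=1+st[1:,4].argmax();print(st[i],ce[i]+[305,168])
c=np.array([.6063,.0325,.156]);a=-np.sin(np.radians(25))*X+np.cos(np.radians(25))*Z
for h in(0,-.01,-.018,-.03):print(h,proj('top',c+h*a), 36*419.8/1000/(1.4468-(c+h*a)[2])/1)"
```

```text
Traceback (most recent call last):
ValueError: attempt to get argmax of an empty sequence
```

```bash
python3 -c "
from h import *
im=cv2.imread('pics/top27.png')[168:200,305:336].min(2);print(im.max())
m=(im>im.max()-30).astype(np.uint8);n,l,st,ce=cv2.connectedComponentsWithStats(m);i=1+st[1:,4].argmax();print(st[i],ce[i]+[305,168])
c=np.array([.6063,.0325,.156]);a=-np.sin(np.radians(25))*X+np.cos(np.radians(25))*Z
for h in(0,-.01,-.018,-.03):print(h,proj('top',c+h*a), 36*419.8/1000/(1.4468-(c+h*a)[2])/1)"
```

```text
205
[ 7 11 10 10 77] [316.5844 183.4026]
0 [[315.5164 183.0457]] 11.708088007437247
-0.01 [[315.8213 182.3233]] 11.626455322325247
-0.018 [[316.0621 181.7529]] 11.561964233094155
-0.03 [[316.4181 180.9096]] 11.46655800714936
```

```bash
python3 -c "
from h import *
A=[]
for k in (11,21,27):
  A.append(cv2.resize(cv2.convertScaleAbs(cv2.imread(f'pics/top{k}.png')[165:203,297:337],alpha=1.1),(260,247),interpolation=0))
S=[cv2.resize(cv2.convertScaleAbs(cv2.imread(f'pics/scene{k}.png')[185:255,300:350],alpha=1.6),(250,350),interpolation=2) for k in(11,21,27)]
cv2.imwrite('pics/cmp.png',np.vstack([np.hstack(A),cv2.copyMakeBorder(np.hstack(S),0,0,0,30,0)]))"
```

```text
(no output)
```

View pics/cmp.png

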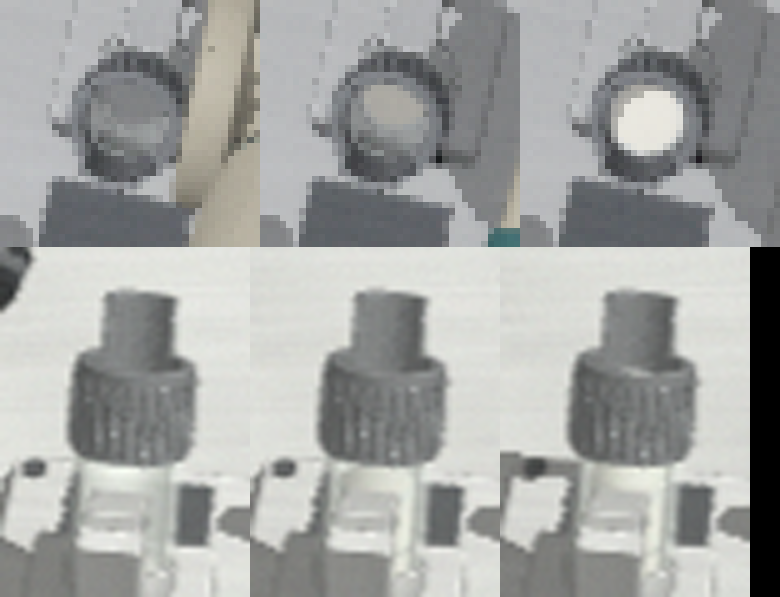

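```bash
python3 -c "
from h import *
a=cv2.imread('pics/scene21.png').astype(int).sum(2)//3;b=cv2.imread('pics/scene27.png').astype(int).sum(2)//3
print((b-a)[203:216,312:342])
c=np.array([.6063,.0325,.156]);e1=np.cos(np.radians(25))*X+np.sin(np.radians(25))*Z;aa=-np.sin(np.radians(25))*X+np.cos(np.radians(25))*Z
for h in(0,-.005,-.01,-.018):print(h,'low edge',proj('scene',c-.02*e1+h*aa),'high',proj('scene',c+.016*e1+h*aa))
print('near rim',proj('scene',c+.021*e1),proj('scene',c+.028*e1))"
```

```text
[[-1 -1  0 -1 -2  0 -2 -2  1 -3  0  0  1  0  0  0 -3  0 -1 -1  1 -1  0 -1
  -2 -3  0 -1 -2 -1]
 [-1 -1 -1 -2 -1  0 -1 -2  1  1  0 -1  0  1 -1 -2  0 -2  0  0  1  0  0 -1
  -2 -2 -1 -2 -2 -1]
 [ 0  0 -1 -1 -1  0  0  1  0  1 -2  0 -2 -1  0  0 -2  2  0  1 -1  0 -3  0
  -1  0  1 -1 -1 -3]
 [-2  0  0 -1  0 -2  2 -1  0 -2 -1 -2  0 -2 -1  0  0  0 -1 -1  0  2 -2 -1
   1  0 -3 -2 -2 -1]
 [-1 -2 -1 -1  0 -2 -1  1 -2  0 -2 -1  1  0  0 -2 -1 -3 -2 -1  0  0 -1 -1
  -2 -2 -2 -1  0 -1]
 [-1 -1  0 -1 -1 -2 -2 -1  2 -1 -2  0  2  2  0  0  0 -2  0 -1  0 -1 -1  0
  -3  0 -2 -1 -2 -1]
 [-2 -1 -1 -2 -1 -1  0 -3 -1  0  0 -1 10 18 20 20  9  3  1  1 -1  2  0 -1
   0  0 -2  0 -2 -1]
 [-1 -1 -2 -1 -1  0  1 -1  0  1  1  0 -1 -2 15 23 22 20 10 -1  0 -1  0  0
  -1 -1 -1 -1 -1 -1]
 [-1  0 -1  0  1  0  1 -1  0  0  1 -2 -3 -1  1 -1  1 -3 -2  0 -2 -1 -1 -2
   0  1  0 -1 -1 -2]
 [ 0  0  0 -1 -1  1 -1  0 -1  0  1 -2  0  1 -1 -2 -3 -1  1 -1 -1 -1 -1  0
   0  0  0 -2 -1 -2]
 [-1 -1 -1  0 -1 -1 -1  0 -1 -1  0  1 -3 -2  0 -1 -3  0 -1 -3 -1  1 -1  0
   1 -2 -3 -1 -1 -2]
 [-3 -1  0 -1  0 -2 -2 -2  1 -1 -2 -1  0 -1 -1 -2 -2  0 -1  0  1 -1 -2 -1
  -3 -3 -1 -1 -3 -1]
 [-1 -1 -2 -1 -1 -1 -1 -2  0  2  0 -3  0 -1 -1 -1 -1 -1  0 -2  0  0  0  0
  -1  0 -1 -1 -1  0]]
0 low edge [[327.5122 204.8857]] high [[326.1296 208.5119]]
-0.005 low edge [[327.3569 206.9228]] high [[325.9707 210.6101]]
-0.01 low edge [[327.2019 208.9556]] high [[325.8122 212.7037]]
-0.018 low edge [[326.9544 212.1991]] high [[325.5592 216.0438]]
near rim [[325.9305 209.034 ]] [[325.6488 209.7727]]
```

Call:
servo_tool --increments '[{"slide":[-0.001,0,0.04],"spin":0},{"slide":[0,0,0.04],"spin":0},{"slide":[0,0,0.04],"spin":0},{"slide":[0,0,0.039],"spin":0},{"slide":[0,0,0],"spin":0},{"slide":[0,0,0],"spin":0}]'

```text
clock: 31.6
position: [0.5459, 0.1628, 0.0877]
ee_rot: [-0.0, 0.116, 0.993, -0.0]
contact_force: [-0.2, -0.3, 0.8]
width: 0.0002
```

Call:
servo_tool --increments '[{"slide":[-0.01,0,0],"spin":0},{"slide":[-0.01,0,0],"spin":0},{"slide":[-0.01,0,0],"spin":0},{"slide":[-0.01,0,0],"spin":0},{"slide":[-0.01,0,0],"spin":0},{"slide":[0,0,0],"spin":0}]'

```text
clock: 32.2
position: [0.5958, 0.1517, 0.0879]
ee_rot: [0.001, 0.116, 0.993, 0.0]
contact_force: [-0.5, 0.1, 0.3]
width: -0.0
```

```bash
python3 snap.py 28; python3 -c "
from h import *
o=np.array([.62,.0271,0]); p=manip.get_state()['position']-o; print(p@X,p@Y,p[2])"
```

```text
clk 32.30 pos [0.5938 0.152  0.0874] F [-0.7472  0.1874  0.0372] w 0.0002 | slide tool mm [ -38.1484 -114.9871 -104.9524] dist 160 spin to Y: -0.01 toolx [-0.9732  0.2298  0.    ] q6 -1.20
-0.05422533358701077 0.11549497153395442 0.08744220422542591
```

View pics/v28.png

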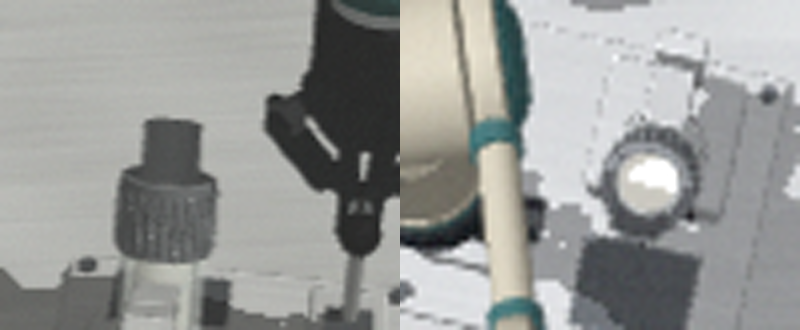

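Call:
servo_tool --increments '[{"slide":[-0.01,0,0],"spin":0},{"slide":[-0.01,0,0],"spin":0},{"slide":[-0.01,0,0],"spin":0},{"slide":[-0.005,0,0],"spin":0},{"slide":[0,0,0],"spin":0}]'

```text
clock: 32.8
position: [0.6288, 0.1438, 0.0875]
ee_rot: [0.0, 0.116, 0.993, 0.0]
contact_force: [-0.2, -0.3, -0.9]
width: -0.0
```

Call:
servo_tool --increments '[{"slide":[-0.003,0,0],"spin":0},{"slide":[-0.003,0,0],"spin":0},{"slide":[0,0,0],"spin":0}]'

```text
clock: 33.1
position: [0.6307, 0.1433, 0.0875]
ee_rot: [-0.003, 0.116, 0.993, 0.0]
contact_force: [-5.8, 1.1, 2.3]
width: 0.0004
```

Call:
servo_tool --increments '[{"slide":[-0.003,0,0],"spin":0},{"slide":[-0.003,0,0],"spin":0},{"slide":[0,0,0],"spin":0}]'

```text
clock: 33.4
position: [0.6309, 0.1432, 0.0874]
ee_rot: [-0.009, 0.116, 0.993, 0.0]
contact_force: [-15.2, 4.1, 8.3]
width: 0.0003
```

Hard against the end stop at 15 N, so I'll back off and check.

Call:
servo_tool --increments '[{"slide":[0.015,0,0],"spin":0},{"slide":[0.04,0,0],"spin":0},{"slide":[0.05,0,0],"spin":0},{"slide":[0.03,0,-0.04],"spin":0},{"slide":[0.02,0.04,-0.045],"spin":0},{"slide":[0,0.045,-0.04],"spin":0},{"slide":[0,0.045,0],"spin":0},{"slide":[0,0,0],"spin":0}]'

```text
clock: 34.2
position: [0.5207, 0.2921, 0.1984]
ee_rot: [0.003, 0.114, 0.994, 0.003]
contact_force: [-0.9, -1.5, -0.1]
width: 0.0
```

```bash
python3 snap.py 29; python3 ov.py 29 "[.6063,.0325,.156]"; python3 - <<'E'
from h import *
o=np.array([.62,.0271,0])
for n in("scene","top"):
    im=cv2.imread(f"pics/{n}29.png"); hsv=cv2.cvtColor(im,cv2.COLOR_BGR2HSV)
    m=(im.max(2)<45).astype(np.uint8);N,l,st,ce=cv2.connectedComponentsWithStats(m)
    for i in range(1,N):
        if 25<st[i,4]<250 and 250<ce[i][0]<400 and 130<ce[i][1]<260: print(n,st[i],ce[i])
    for q in(.9,1.0):
        print(n,q,proj(n,o+(-.03+.08*np.sin(q-.5))*X+.115*Y+(.034+.08*np.cos(q-.5))*Z))
E
```

```text
clk 34.30 pos [0.5184 0.2874 0.1963] F [0.1685 0.6894 0.2098] w -0.0000 | slide tool mm [-142.0818 -229.7898    4.0446] dist 270 spin to Y: -0.15 toolx [-0.9738  0.2276 -0.0004] q6 -0.95
scene [369 230  10  10  78] [373.7051 234.2949]
scene 0.9 [[373.0495 231.4375]]
scene 1.0 [[372.8007 234.5733]]
top [372 131   8   9  54] [375.7963 135.0741]
top [280 169   7   7  37] [283.1351 172.2973]
top 0.9 [[282.8971 173.8509]]
top 1.0 [[283.4952 171.9843]]
```

View pics/v29.png

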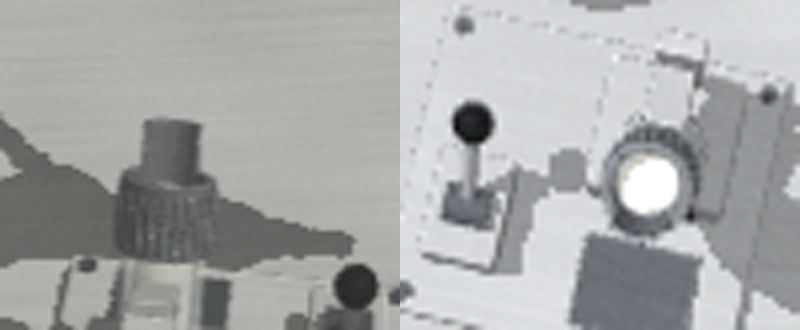

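View pics/ov29.png

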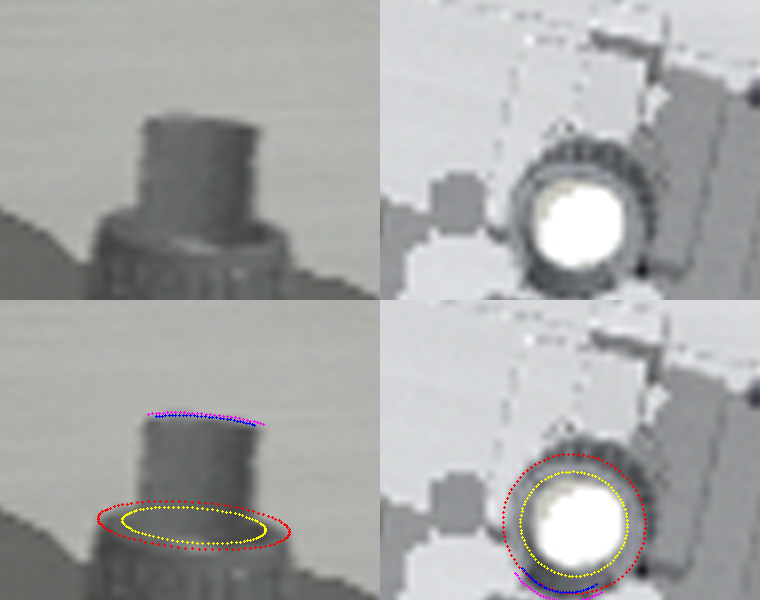

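View pics/top29.png

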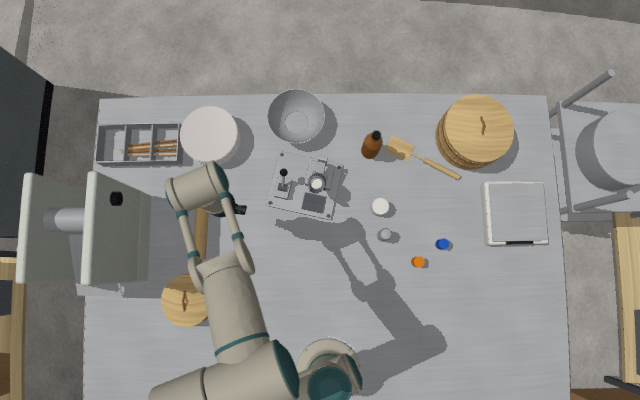

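```bash
python3 -c "
from rig import manip
print(manip.sign_off())"
```

```text
the job is handed in; nothing more can be done
None
```

I finished all four steps and handed the job in at about 34 s of robot time. Sign-off gives no verdict, so I don't know how it was judged.

**How it was done:** The moves can't tilt the tool, so I didn't grip the hopper top along the tube's axis. I turned it clockwise by pushing the lip round with the closed fingers. Each pot went upright into the mouth. Neither slid down when released, so I tipped each one onto the lip with a light nudge and it then slid in. I pushed the lever until it hit its stop at about 15 N.

**Last checks:**
- **Hopper top:** the lip matches its drawn target position to within about 0.1 rad.
- **Lever:** the ball sits where an angle of about 0.98–1.0 rad would put it, in both views.
- **Pots:** the second pot's lid is fully inside the bore and below the rim. The first lid was seen deep in the tube before that.
- **Other things on the table:** they look unmoved in the top picture. The rolling pin was partly hidden by the arm.
- **Robot:** clear of everything.

**Where the checks disagreed:**
- **Depth of the second pot:** the top view puts its lid roughly 18–30 mm below the rim. A faint bright sliver in the scene view suggested only about 10 mm. Either depth keeps the pot inside the 60 mm limit, but with little to spare at 10 mm.
- **Hopper position:** the two cameras differed by 2–3 mm on where the hopper mouth is, about as much as the calibration allows.

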